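# Gauge a kiln prop against the saw's flip stop

## Robot

A 6-joint arm with a two-finger parallel gripper is mounted at the origin on the work surface. World frame = base frame: x ahead of the robot, y to its left, z up, the work surface at z = 0. Lengths are in mm, angles in rad, forces in N, time in s.
With the tool pointing down it reaches from about 425 to 950 mm from the base axis. Payload 14.7 kg.
Tool frame: the origin (TCP) lies on the centre line of the jaws, within the pads' length; the fingertips stand 17 mm ahead of it and the grasp point (between the pads) lies 2 mm behind it (manip.finger_overhang is the distance from the TCP to the fingertips, in mm); z points along the fingers, x is the direction in which the jaws open and shut, and the axes are right-handed (so a half turn about z gives the same grasp; the last joint's range is limited). The gripper opens to 85 mm and grips with 20 to 120 N. Pads are 22 mm wide; open, the fingers measure 114 mm over their backs; the gripper's body (76 mm by 85 mm) begins 54 mm behind the grasp point. The pads swing forward as they close: fully open they stand 13 mm farther back than shut.
Start: joints at [-0.047, 0.48, 1.596, -0, 1.065, -0.047], TCP at [649.994, 0.021, 248.297] pointing down, gripper open.
Joint ranges: [-2.75, 2.75], [-0.82, 2.05], [0.23, 2.67], [-1.56, 4.7], [0.09, 2.69], [-2.92, 2.92]. Speed limits (rad/s): [1.89, 1.89, 2.39, 3.01, 3.01, 3.01].

## Interface

Orientations are given as a unit quaternion [x, y, z, w].
In Python, from cell import manip gives the robot as it stands. The module is installed in compiled form; this text tells all that it offers.
- The arm moves only by the tool servo_tool, never from a script. Its arguments are lists of equal length, an entry for each row: "grip": the closure, from 0 (fully open) to 1 (shut); "slide": the shift along the tool's x, y, z in mm, a list of three; "angular": the turn, a rotation vector about the tool's x, y, z in rad, a list of three. A call has 1 to 8 rows; each row is the pose to reach, as a shift and turn from the pose measured when the call began, along the tool's axes at that moment; what a row does not reach only later rows make up. A row lasts 1/10 s, in which the tool goes at most 50 mm and 8.59 degrees, less where a joint would pass 70% of its speed; a pose out of reach is approached as far as the arm can. A call with a gripper value outside its range is refused whole. The fingers move at their own pace and stop on an object; the grip force is fixed at half the most. Time passes only in rows, so rows that repeat a pose let the fingers close. It gives the time, the measured TCP pose, the force and the opening at its end, in the units of the state.
- manip.sense(): the state, without advancing time (a new reading comes with each control period).
- manip.camera(name): name is "scene" or "side" or "wrist"; returns the picture (480x640x3 uint8, blue, green, red); there is no depth.
- manip.camera_model(name): a dict with "fx", "fy", "cx", "cy" (pixels), "extrinsics" (4x4, takes a point from world to camera coordinates); the wrist camera has in their place "T_tool_cam" (4x4, takes a point from camera to tool coordinates, whose origin is the TCP and whose axes are the tool frame's). Camera axes: x right, y up, looking along -z (the intrinsics and any distortion apply to the point x, -y, -z); pixel columns grow to the right and rows downward; lengths in mm; the calibration is good to about 2 mm. A picture is of the moment at which its call begins: read the wrist's pose just before it. camera_model takes no time and is no camera call.
- manip.job_done(): hands the job in, once; it reports no verdict.
The state is a dict: "time": time; "joints": joint angles; "qvel": joint speeds; "joint_efforts": joint torques, N m; "eef_pos": TCP position; "eef_rot": TCP orientation; "contact_force": force on the tool from outside, world axes, zero at the start; "torque": the same for the moment, N m; "width": finger opening in mm.
Only numpy, scipy, OpenCV 4.12 (cv2) and the standard library are available. Lean on these libraries where they do the work, as an engineer would, in place of code of your own. Each camera call takes 0.05 s, during which the arm holds its last target.

## Task

Set up the kiln prop on the wet saw for its cut: swing the flip stop fully down, bring the prop flat along the fence and slide it until its end bears on the stop's gauge screw with a light touch only, as anything over 10 N knocks the setting out. Then swing the stop all the way up again, leaving the prop flush along the fence just where it was gauged. Do not shift the offcut, the screwdriver or the plaster mould.

Things in the scene. Friction and masses are not known exactly. Their poses are not given: they have to be found in the camera images.
- saw: Bench wet saw, fixed. Origin on the bench under the middle of the fence's working face; x points from tray across fence to blade, y along the fence, z up. Flat aluminium tray: top 80 mm above the origin, x -250 to 0 mm, y -235 to 235 mm. Fence: upright rail along y, face at x = 0, 14 mm thick, 45 mm high above the tray. Blade and motor stand beyond it (x over 110 mm).
- stop_hinge (a point): Hinge axis of the flip stop (along the saw's y; point axes = saw's), midway between two steel lugs: 66 mm above the tray, 14 mm in front (-x) of the fence face. Lugs reach 11 mm towards -x from the axis and 15 mm to either side in y. The clamp saddle on the fence is 40 mm long in y, reaches 26 mm behind the fence face and 50 mm above the tray; its knob behind is lower.
- flip_stop (a joint): Flip stop, an aluminium L. 0 = down: gauge arm (14 wide in y, 24 deep, end 58 mm from axis) hangs before the fence; thumb lever (8 mm bar) level to -x, ending in a cross pin along y, 12 mm thick, 18 long, centre 50 mm from axis. Grows swinging up over the tray: pi/2 = arm level to -x, lever up; pi = arm up, lever level to +x. Stops at 0 and 3.2 rad; starts up; 0.1 N m friction holds it anywhere.
- screw_boss (a point): Where the steel gauge screw leaves the gauge arm's +y face, 48 mm from the hinge axis (18 mm above the tray when down); its y along the fence does not change as the stop swings. The screw's flat tip (11 mm wide, 4 mm thick head, gauge_screw_tip) stands 4 to 16 mm out from this point along +y, set differently each time and not measured: feel for it. Over 10 N from the prop is a failure.
- prop: Kiln prop, pale refractory bar 32 x 180 x 32 mm, 0.26 to 0.5 kg, loose on the tray, 20 to 70 mm off the fence, on the +y side of the stop, up to 15 degrees askew. Origin at its centre; y its length, z up. Along the fence no finger fits behind it, so it is pushed with closed fingers; it slides at roughly 1.5 to 4 N.
- offcut: Bystander: short offcut of the same bar, 32 x 55 x 32 mm, loose on the tray's near corner on the -y side. Origin at its centre.
- screwdriver: Bystander: screwdriver lying on the bench on the -y side of the saw. Origin at its underside.
- plaster_mould: Bystander: round white plaster mould, 170 mm wide, 40 mm high, on the bench on the +y side of the saw. Origin at the centre of its underside.
Things that resemble listed ones, but are neither listed nor needed, are in the scene too. There is more than one size of the prop; the one meant has the size given above.

How it is judged:
By the outcome, as a careful person would: the job done as asked, in the order asked, and still so for the second after the job is handed in, with the robot touching nothing.
It also fails if it takes over 72 s, if anything falls off the work surface, if the arm or the gripper's body presses on something with over 40 N, if the wrist force passes 120 N, or if a joint passes its speed limit or range.

## Working session

There is one attempt and no reset: what is moved stays moved. The work goes in short steps, Python scripts to look and compute and a tool call to move; the robot and the scene stay as the last step left them, time stands still between calls to the robot, and variables do not carry over. Pictures are saved under pics/ and viewed, and the job is handed in when it is done.

Besides the shell and the picture viewer there is one more tool, called after "Call:" by a JSON object that holds its "name" and its "arguments", one argument or row to a line. servo_tool: Moves the arm, as the interface text tells. Its arguments: {"type":"object","properties":{"grip":{"type":"array","items":{"type":"number"}},"slide":{"type":"array","items":{"type":"array","items":{"type":"number"}}},"angular":{"type":"array","items":{"type":"array","items":{"type":"number"}}}},"required":["grip","slide","angular"]}

```bash
mkdir -p pics; ls; python3 - <<'E'
from cell import manip
import cv2,numpy as np
np.set_printoptions(precision=4,suppress=True)
s=manip.sense();print(s)
for n in ["scene","side","wrist"]:
    cv2.imwrite(f"pics/{n}0.png",manip.camera(n)); print(n,manip.camera_model(n))
E
```

```text
pics
{'time': 0.0, 'joints': array([-0.0466,  0.4809,  1.5969, -0.    ,  1.0651, -0.0466]), 'qvel': array([ 0.0008,  0.001 ,  0.0012, -0.0003, -0.0008,  0.0012]), 'joint_efforts': array([  0.0024, -95.0651, -43.0184,  -0.0005,   0.0125,   0.0001]), 'eef_pos': array([649.6111,   0.0509, 247.6499]), 'eef_rot': array([ 1.    ,  0.    , -0.0006, -0.    ]), 'contact_force': array([ 0.2616, -0.2368,  0.575 ]), 'torque': array([ 0.0256, -0.0114, -0.0096]), 'width': 85.33630014564059}
scene {'fx': 441.2971021163797, 'fy': 441.2971021163797, 'cx': 323.2535364813723, 'cy': 236.76278193125344, 'extrinsics': array([[    0.8093,     0.5873,     0.0091,  -316.3413],
       [   -0.4919,     0.6692,     0.557 ,   130.3626],
       [    0.3211,    -0.4553,     0.8304, -1275.6154],
       [    0.    ,     0.    ,     0.    ,     1.    ]])}
side {'fx': 572.676507337944, 'fy': 572.676507337944, 'cx': 319.25796385455016, 'cy': 236.09226795879806, 'extrinsics': array([[   -0.9136,    -0.4061,    -0.0178,   365.8904],
       [    0.2922,    -0.6865,     0.6658,  -185.5018],
       [   -0.2826,     0.6031,     0.7459, -1508.9636],
       [    0.    ,     0.    ,     0.    ,     1.    ]])}
wrist {'fx': 359.7736760264791, 'fy': 359.7736760264791, 'cx': 320.9174820533511, 'cy': 237.4761302813055, 'T_tool_cam': array([[   1.    ,   -0.    ,    0.0003,    0.3829],
       [   0.0001,   -0.948 ,   -0.3183,  -80.8126],
       [   0.0003,    0.3183,   -0.948 , -124.4163],
       [   0.    ,    0.    ,    0.    ,    1.    ]])}
```

View pics/scene0.png

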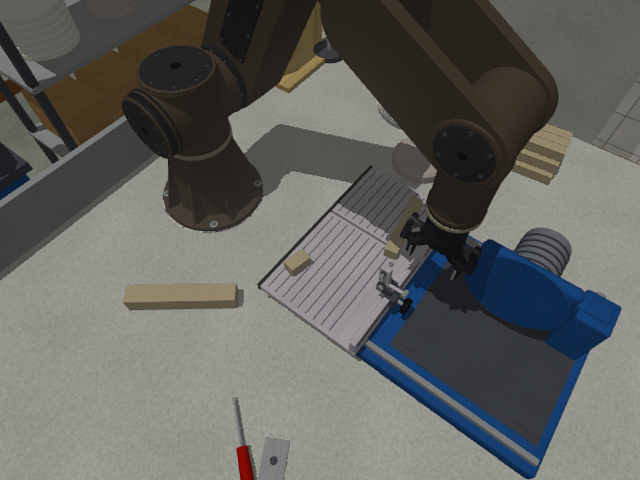

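View pics/side0.png

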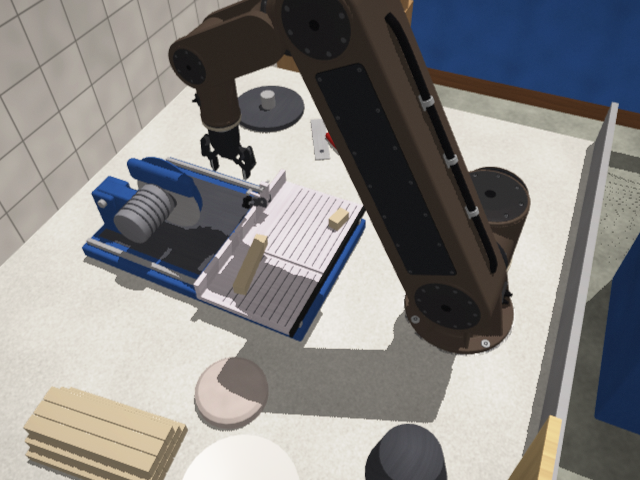

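View pics/wrist0.png

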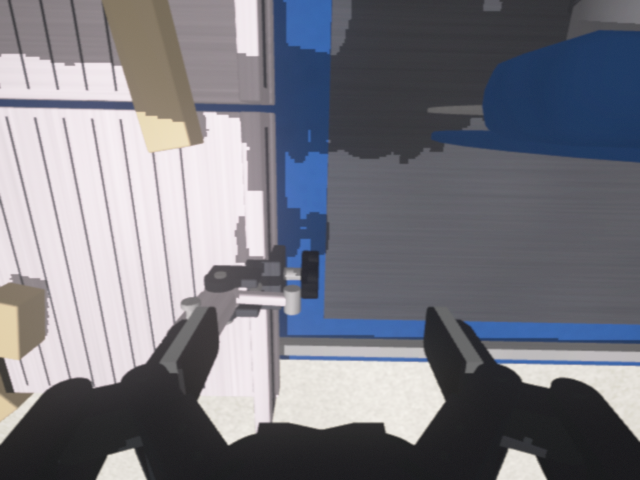

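```bash
cat > h.py <<'E'
import numpy as np,cv2
from scipy.spatial.transform import Rotation as R
from cell import manip
np.set_printoptions(precision=3,suppress=True)
def ext(name,pos=None,rot=None):
    m=manip.camera_model(name)
    if name=='wrist':
        T=np.eye(4);T[:3,:3]=R.from_quat(rot).as_matrix();T[:3,3]=pos
        E=np.linalg.inv(T@m['T_tool_cam'])
    else: E=m['extrinsics']
    return m,E
def ray(name,u,v,z,pos=None,rot=None):
    m,E=ext(name,pos,rot);C=np.linalg.inv(E)
    d=C[:3,:3]@np.array([(u-m['cx'])/m['fx'],-(v-m['cy'])/m['fy'],-1]);o=C[:3,3]
    return o+d*(z-o[2])/d[2]
def proj(name,P,pos=None,rot=None):
    m,E=ext(name,pos,rot);P=np.atleast_2d(P);c=P@E[:3,:3].T+E[:3,3]
    return np.c_[m['cx']+m['fx']*c[:,0]/-c[:,2],m['cy']-m['fy']*c[:,1]/-c[:,2]]
def crop(src,dst,x0,y0,x1,y1,k):
    cv2.imwrite(dst,cv2.resize(cv2.imread(src)[y0:y1,x0:x1],None,fx=k,fy=k,interpolation=cv2.INTER_CUBIC))
W0=(np.array([649.6111,.0509,247.6499]),np.array([1,0,-.0006,0]))
E
python3 - <<'E'
from h import *
crop('pics/wrist0.png','pics/w0a.png',80,0,340,200,3)
crop('pics/wrist0.png','pics/w0b.png',150,220,350,420,3)
crop('pics/side0.png','pics/s0a.png',180,150,380,350,3)
crop('pics/scene0.png','pics/c0a.png',250,160,450,360,3)
E
```

```text
(no output)
```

View pics/w0a.png

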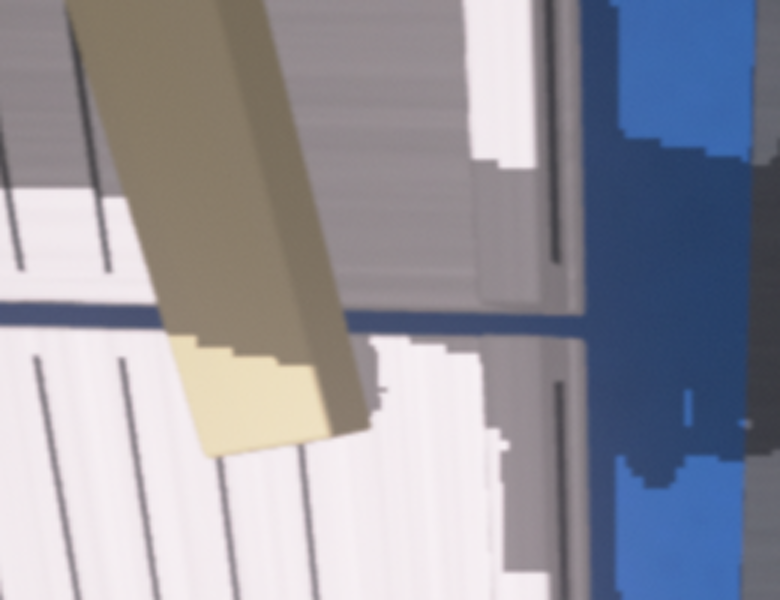

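View pics/w0b.png

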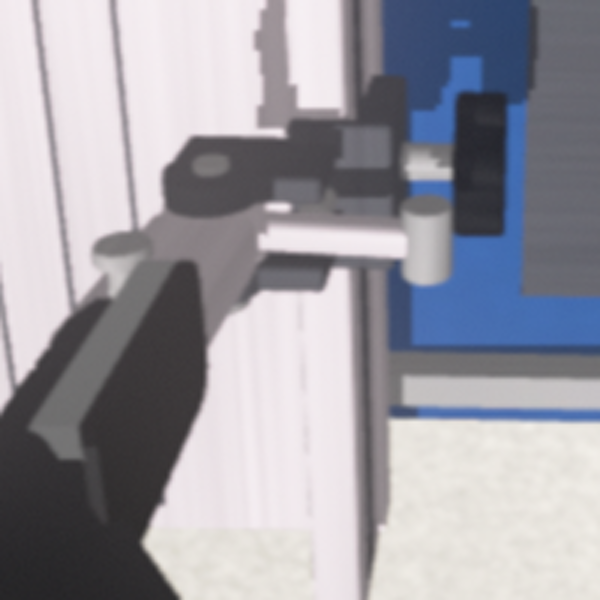

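View pics/s0a.png

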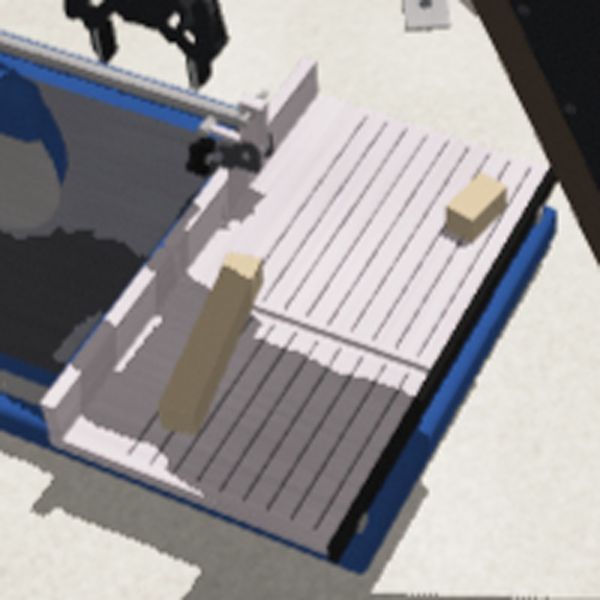

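View pics/c0a.png

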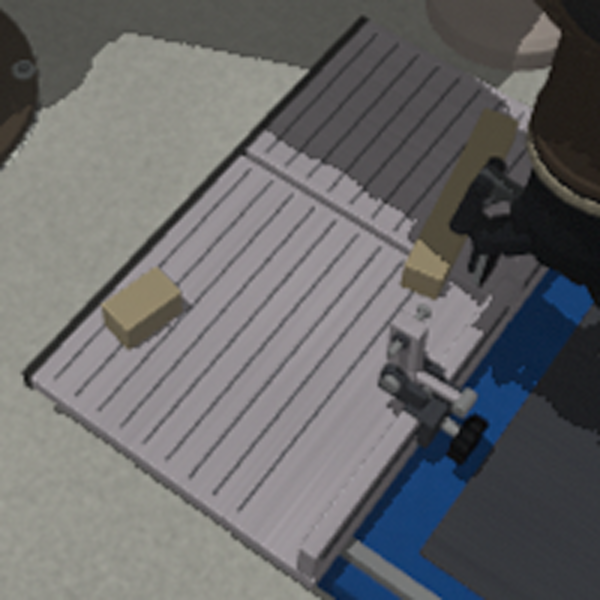

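```bash
python3 - <<'E'
from h import *
S=lambda u,v,z:ray('side',180+u/3,150+v/3,z)
C=lambda u,v,z:ray('scene',250+u/3,160+v/3,z)
Wa=lambda u,v,z:ray('wrist',80+u/3,0+v/3,z,*W0)
Wb=lambda u,v,z:ray('wrist',150+u/3,220+v/3,z,*W0)
print('side tray corners',S(330,550,80),S(548,172,80))
print('scene tray corners',C(30,378,80),C(363,18,80))
print('side tray +y edge near fence',S(62,442,80), 'fence top +y',S(45,405,125),S(78,375,125),'-y top',S(315,62,125))
print('wrist fence line top face?',Wa(548,0,125),Wa(563,600,125),Wa(580,0,125),Wa(590,600,125), Wb(345,0,125),Wb(385,0,125),Wb(385,520,125),Wb(315,530,80), Wb(370,590,125))
print('hinge pin', Wb(210,165,146),'pin (lever) ends',Wb(428,205,146+3),Wb(428,270,146),'screwtip',Wb(122,245,194))
print('prop top corners wrist',Wa(205,457,112),Wa(330,437,112),Wa(370,430,80))
print('prop side view',S(222,258,112),S(262,262,112),S(160,410,112),S(195,420,112))
print('prop scene', C(404,265,112),C(447,280,112),C(415,240,112),C(481,110,112),C(516,122,112))
E
```

```text
side tray corners [345.2   293.186  80.   ] [ 337.589 -169.383   80.   ]
scene tray corners [ 340.793 -180.571   80.   ] [345.811 287.262  80.   ]
side tray +y edge near fence [598.737 287.37   80.   ] fence top +y [607.189 285.534 125.   ] [598.567 247.876 125.   ] -y top [ 588.629 -179.728  125.   ]
wrist fence line top face? [615.222 146.467 125.   ] [612.479  25.565 125.   ] [621.549 146.463 125.   ] [618.781  25.566 125.   ] [609.891  11.031 125.   ] [619.399  11.034 125.   ] [ 613.635 -141.514  125.   ] [ 583.347 -186.188   80.   ] [ 608.336 -166.583  125.   ]
hinge pin [580.435 -22.275 146.   ] pin (lever) ends [630.39  -30.886 149.   ] [629.696 -49.45  146.   ] screwtip [577.478 -16.586 194.   ]
prop top corners wrist [527.742  56.978 112.   ] [557.744  61.557 112.   ] [557.088  60.967  80.   ]
prop side view [556.708  75.035 112.   ] [521.48   65.241 112.   ] [523.654 244.741 112.   ] [491.891 242.281 112.   ]
prop scene [526.32   58.066 112.   ] [560.661  66.111 112.   ] [521.034  83.386 112.   ] [497.275 230.621 112.   ] [527.686 236.848 112.   ]
```

Call:
{"name": "servo_tool", "arguments": {
  "grip": [1,1,1,1,1,1],
  "slide": [
    [-5,10,0],
    [-10,25,0],
    [-20,41,0],
    [-20,41,0],
    [-20,41,0],
    [-20,41,0]
  ],
  "angular": [
    [0,0,0],
    [0,0,0],
    [0,0,0],
    [0,0,0],
    [0,0,0],
    [0,0,0]
  ]
}}

```text
time: 0.75
eef_pos: [629.7, -41.3, 248.0]
eef_rot: [1.0, -0.0, -0.0, -0.0]
contact_force: [0.2, -0.0, -0.1]
width: 0.2
```

```bash
python3 - <<'E'
from h import *
s=manip.sense();print(s['eef_pos'],s['eef_rot'],s['contact_force'],s['width'])
cv2.imwrite('pics/w1.png',manip.camera('wrist'));cv2.imwrite('pics/s1.png',manip.camera('side'))
crop('pics/s1.png','pics/s1a.png',180,90,380,240,4)
E
```

```text
[629.708 -41.305 248.019] [ 1. -0. -0. -0.] [ 0.182 -0.004 -0.123] 0.20482798383712925
```

View pics/w1.png

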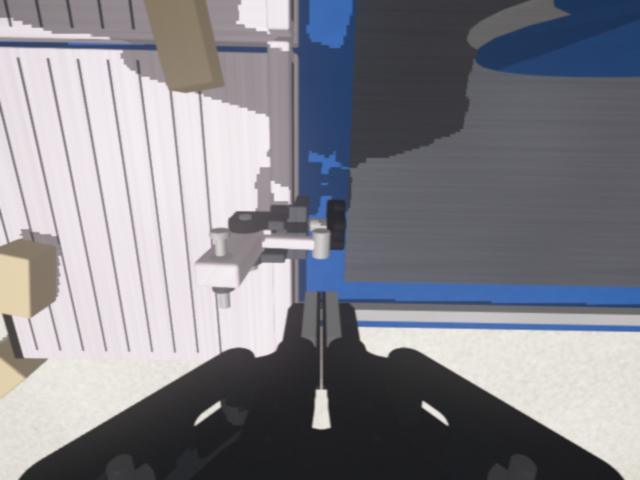

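View pics/s1a.png

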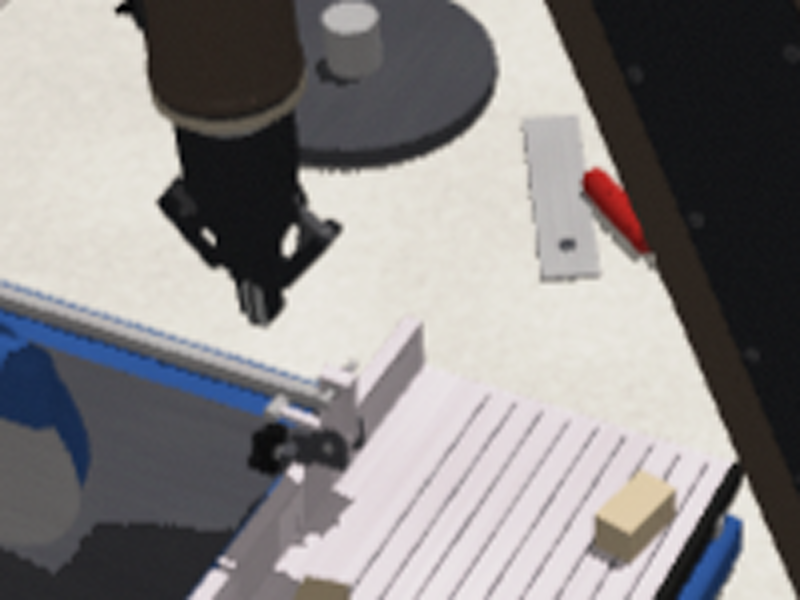

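```bash
python3 - <<'E'
from h import *
s=manip.sense();W1=(s['eef_pos'],s['eef_rot'])
crop('pics/w1.png','pics/w1a.png',170,190,370,330,4)
for u,v,z in [(196,283,204),(242,283,204),(220,235,194),(220,228,194),(224,306,194),(321,233,149),(321,258,146),(245,216,146)]: print(u,v,z,ray('wrist',u,v,z,*W1))
E
```

```text
196 283 204 [565.689 -41.327 204.   ]
242 283 204 [589.413 -41.314 204.   ]
220 235 194 [577.429 -18.557 194.   ]
220 228 194 [577.77  -14.738 194.   ]
224 306 194 [575.938 -60.304 194.   ]
321 233 149 [630.09  -31.926 149.   ]
321 258 146 [630.089 -50.658 146.   ]
245 216 146 [580.637 -21.291 146.   ]
```

View pics/w1a.png

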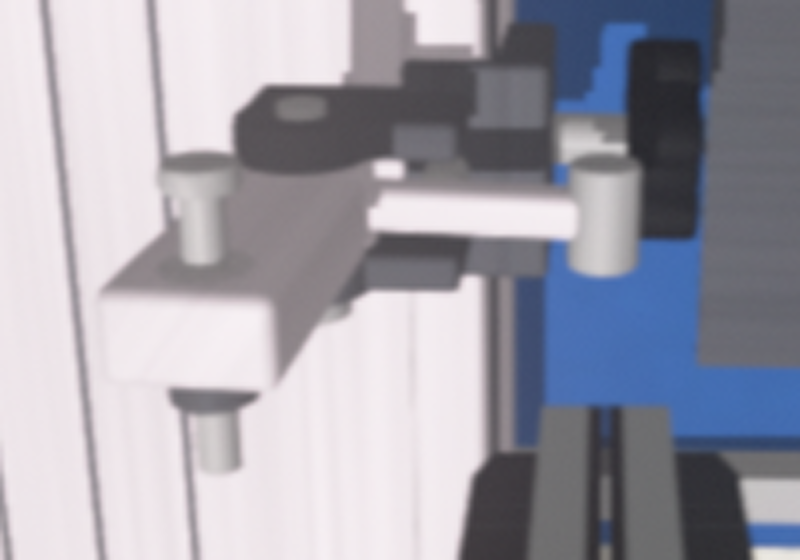

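Call:
{"name": "servo_tool", "arguments": {
  "grip": [1,1,1,1,1,1,1,1],
  "slide": [
    [-6,-2.5,20],
    [-10,-2.5,43],
    [-20,-2.5,43],
    [-28,-2.5,43],
    [-36,-2.5,43],
    [-44,-2.5,43],
    [-52,-2.5,43],
    [-59,-2.5,44]
  ],
  "angular": [
    [0,0,0],
    [0,0,0],
    [0,0,0],
    [0,0,0],
    [0,0,0],
    [0,0,0],
    [0,0,0],
    [0,0,0]
  ]
}}

```text
time: 1.65
eef_pos: [570.5, -38.4, 204.6]
eef_rot: [1.0, 0.0, 0.0, 0.0]
contact_force: [2.1, -0.0, 0.1]
width: 0.1
```

Call:
{"name": "servo_tool", "arguments": {
  "grip": [1,1,1,1,1,1,1,1],
  "slide": [
    [-5,0,3.5],
    [-9.5,0,6.5],
    [-14,0,10],
    [-18,0,14],
    [-21,0,19],
    [-23.5,0,24],
    [-25.5,0,29.5],
    [-26.5,0,34]
  ],
  "angular": [
    [0,0,0],
    [0,0,0],
    [0,0,0],
    [0,0,0],
    [0,0,0],
    [0,0,0],
    [0,0,0],
    [0,0,0]
  ]
}}

```text
time: 2.45
eef_pos: [543.9, -38.4, 171.4]
eef_rot: [1.0, 0.0, 0.0, 0.0]
contact_force: [-29.6, 3.1, 94.2]
width: -0.3
```

```bash
python3 - <<'E'
from h import *
cv2.imwrite('pics/s2.png',manip.camera('side'))
crop('pics/s2.png','pics/s2a.png',180,90,380,240,4)
E
```

```text
(no output)
```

View pics/s2a.png

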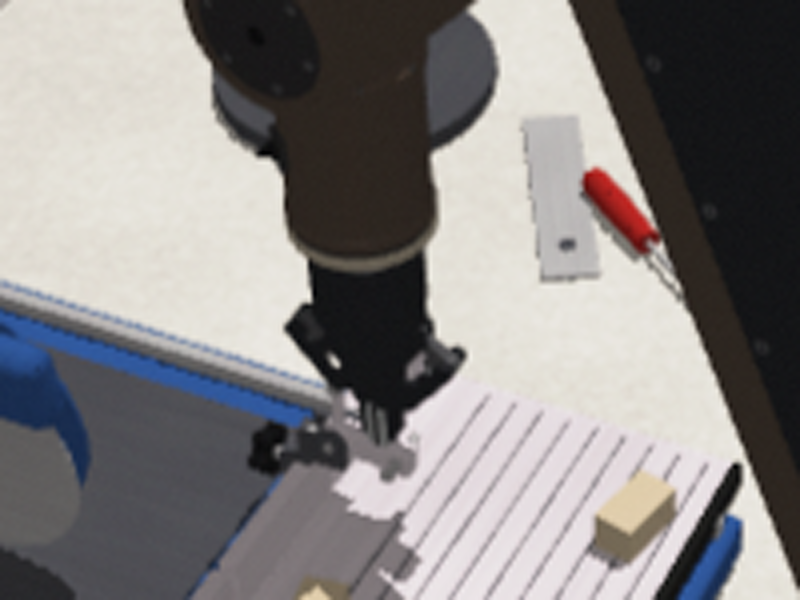

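Call:
{"name": "servo_tool", "arguments": {
  "grip": [1,1,1,1],
  "slide": [
    [0,0,-5],
    [0,0,-12],
    [0,0,-35],
    [0,0,-60]
  ],
  "angular": [
    [0,0,0],
    [0,0,0],
    [0,0,0],
    [0,0,0]
  ]
}}

```text
time: 2.9
eef_pos: [543.4, -38.4, 231.8]
eef_rot: [1.0, 0.0, -0.0, 0.0]
contact_force: [0.7, -0.2, 0.7]
width: -0.2
```

```bash
python3 - <<'E'
from h import *
s=manip.sense();print(s['eef_pos'],s['eef_rot'],s['contact_force'],s['width'])
cv2.imwrite('pics/w3.png',manip.camera('wrist'))
cv2.imwrite('pics/s3.png',manip.camera('side'))
crop('pics/s3.png','pics/s3a.png',180,90,380,240,4)
E
```

```text
[543.396 -38.428 231.8  ] [ 1.  0. -0.  0.] [ 0.727 -0.217  0.696] -0.15437384635538293
```

View pics/w3.png

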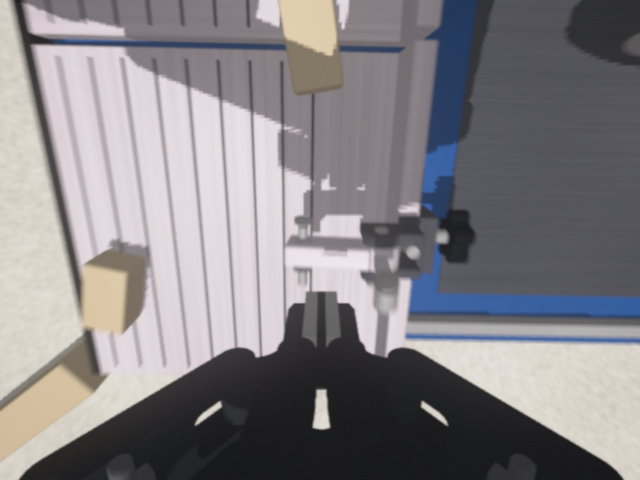

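View pics/s3a.png

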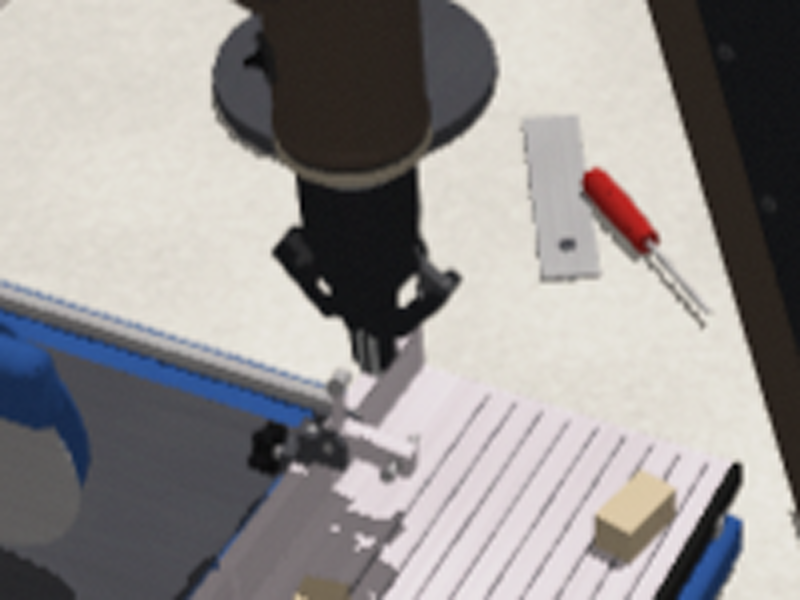

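Call:
{"name": "servo_tool", "arguments": {
  "grip": [1,1,1,1,1,1,1,1],
  "slide": [
    [22,2,-8],
    [45,2,-8],
    [66,2,-8],
    [66,2,8],
    [66,2,22],
    [58,2,22],
    [52,2,22],
    [46,2,22]
  ],
  "angular": [
    [0,0,0],
    [0,0,0],
    [0,0,0],
    [0,0,0],
    [0,0,0],
    [0,0,0],
    [0,0,0],
    [0,0,0]
  ]
}}

```text
time: 3.8
eef_pos: [590.8, -40.7, 213.2]
eef_rot: [1.0, 0.0, 0.003, 0.0]
contact_force: [-0.4, 0.3, 0.5]
width: -0.0
```

Call:
{"name": "servo_tool", "arguments": {
  "grip": [1,1,1,1,1,1],
  "slide": [
    [-6,0,3],
    [-11,0,4],
    [-17,0,5],
    [-24,0,7],
    [-30,0,9],
    [-35,0,12]
  ],
  "angular": [
    [0,0,0],
    [0,0,0],
    [0,0,0],
    [0,0,0],
    [0,0,0],
    [0,0,0]
  ]
}}

```text
time: 4.4
eef_pos: [555.4, -40.7, 201.0]
eef_rot: [1.0, 0.0, 0.003, 0.0]
contact_force: [2.5, -0.2, -1.1]
width: -0.4
```

Call:
{"name": "servo_tool", "arguments": {
  "grip": [1,1,1,1,1,1],
  "slide": [
    [-5,0,4],
    [-9,0,9],
    [-13,0,14],
    [-16,0,20],
    [-19,0,25],
    [-21,0,29]
  ],
  "angular": [
    [0,0,0],
    [0,0,0],
    [0,0,0],
    [0,0,0],
    [0,0,0],
    [0,0,0]
  ]
}}

```text
time: 5.0
eef_pos: [534.1, -40.7, 171.2]
eef_rot: [1.0, 0.0, 0.003, 0.0]
contact_force: [2.3, -0.3, 3.1]
width: -0.1
```

Call:
{"name": "servo_tool", "arguments": {
  "grip": [1,1],
  "slide": [
    [-2,0,1],
    [-3,0,2]
  ],
  "angular": [
    [0,0,0],
    [0,0,0]
  ]
}}

```text
time: 5.2
eef_pos: [530.9, -40.7, 169.0]
eef_rot: [1.0, 0.0, 0.003, 0.0]
contact_force: [1.0, -0.4, 1.4]
width: 0.1
```

Call:
{"name": "servo_tool", "arguments": {
  "grip": [1,1],
  "slide": [
    [0,0,1],
    [0,0,1.5]
  ],
  "angular": [
    [0,0,0],
    [0,0,0]
  ]
}}

```text
time: 5.4
eef_pos: [531.0, -40.7, 168.3]
eef_rot: [1.0, 0.0, 0.003, 0.0]
contact_force: [-5.4, 0.2, 21.5]
width: -0.2
```

Call:
{"name": "servo_tool", "arguments": {
  "grip": [1,1,1,1,1,1],
  "slide": [
    [0,0,-10],
    [0,0,-40],
    [0,-25,-75],
    [0,-55,-90],
    [0,-85,-90],
    [0,-85,-90]
  ],
  "angular": [
    [0,0,0],
    [0,0,0],
    [0,0,0],
    [0,0,0],
    [0,0,0],
    [0,0,0]
  ]
}}

```text
time: 6.0
eef_pos: [530.5, 47.0, 259.2]
eef_rot: [1.0, 0.001, 0.004, 0.0]
contact_force: [-0.2, 0.2, 0.4]
width: 0.1
```

```bash
python3 - <<'E'
from h import *
s=manip.sense();print(s['eef_pos'],s['eef_rot'],s['contact_force'],s['width'])
cv2.imwrite('pics/w4.png',manip.camera('wrist'))
cv2.imwrite('pics/s4.png',manip.camera('side'))
crop('pics/s4.png','pics/s4a.png',180,150,380,300,4)
E
```

```text
[530.51   47.011 259.238] [1.    0.001 0.004 0.   ] [-0.172  0.235  0.409] 0.1442564790889665
```

View pics/w4.png

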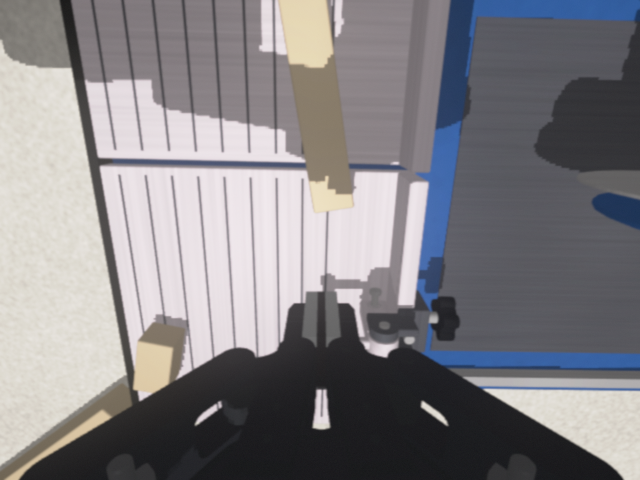

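View pics/s4a.png

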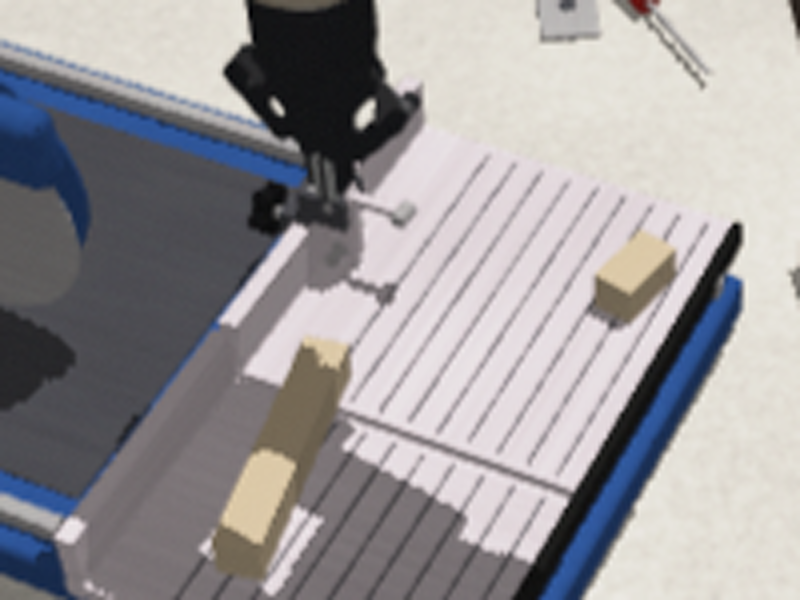

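```bash
python3 - <<'E'
from h import *
s=manip.sense();W=(s['eef_pos'],s['eef_rot'])
for u,v,z in [(313,212,112),(353,207,112),(279,0,112),(331,0,112),(417,0,125),(408,155,125),(404,200,125),(446,0,125),(431,155,125)]: print(u,v,z,ray('wrist',u,v,z,*W))
E
python3 -c "
import cv2
i=cv2.imread('pics/w4.png')[0:260,230:470];cv2.imwrite('pics/w4a.png',cv2.resize(i,None,fx=2.3,fy=2.3,interpolation=2))"
```

```text
313 212 112 [525.304  55.35  112.   ]
353 207 112 [556.228  59.34  112.   ]
279 0 112 [503.978 197.244 112.   ]
331 0 112 [537.754 197.352 112.   ]
417 0 125 [590.65  194.085 125.   ]
408 155 125 [592.507 100.04  125.   ]
404 200 125 [592.128  67.794 125.   ]
446 0 125 [608.643 194.142 125.   ]
431 155 125 [608.701 100.058 125.   ]
```

View pics/w4a.png

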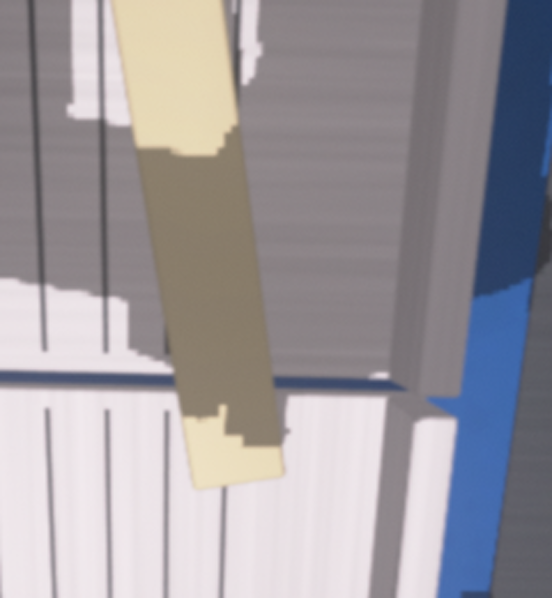

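```bash
python3 - <<'E'
from h import *
s=manip.sense();W=(s['eef_pos'],s['eef_rot'])
for u,v,z in [(420,0,80),(390,380,80),(370,598,80),(465,0,125),(435,392,125),(430,410,125),(400,598,125)]: print(u,v,z,ray('wrist',230+u/2.3,v/2.3,z,*W))
E
```

```text
420 0 80 [598.071 206.004  80.   ]
390 380 80 [597.076  87.211  80.   ]
370 598 80 [595.26    2.113  80.   ]
465 0 125 [600.063 194.115 125.   ]
435 392 125 [601.302  89.276 125.   ]
430 410 125 [600.236  83.699 125.   ]
400 598 125 [595.635  20.479 125.   ]
```

Call:
{"name": "servo_tool", "arguments": {
  "grip": [1,1,1,1,1,1,1,1],
  "slide": [
    [-20,-40,0],
    [-40,-80,0],
    [-48,-113,10],
    [-48,-113,50],
    [-48,-113,95],
    [-48,-113,135],
    [-48,-113,154],
    [-48,-113,154]
  ],
  "angular": [
    [0,0,0],
    [0,0,0],
    [0,0,0],
    [0,0,0],
    [0,0,0],
    [0,0,0],
    [0,0,0],
    [0,0,0]
  ]
}}

```text
time: 6.9
eef_pos: [481.3, 156.2, 101.5]
eef_rot: [1.0, 0.0, 0.0, 0.001]
contact_force: [0.4, 0.0, 0.4]
width: 0.0
```

Call:
{"name": "servo_tool", "arguments": {
  "grip": [1,1,1,1,1,1,1,1],
  "slide": [
    [10,0,-2],
    [18,0,-2],
    [25,0,-2],
    [32,0,-2],
    [39,0,-2],
    [46,0,-2],
    [53,0,-2],
    [60,0,-2]
  ],
  "angular": [
    [0,0,0],
    [0,0,0],
    [0,0,0],
    [0,0,0],
    [0,0,0],
    [0,0,0],
    [0,0,0],
    [0,0,0]
  ]
}}

```text
time: 7.7
eef_pos: [541.7, 156.3, 103.9]
eef_rot: [1.0, 0.001, 0.0, 0.001]
contact_force: [-4.2, -1.2, 4.5]
width: -0.1
```

Call:
{"name": "servo_tool", "arguments": {
  "grip": [1,1,1,1],
  "slide": [
    [3,0,0],
    [6,0,0],
    [8,0,0],
    [10,0,0]
  ],
  "angular": [
    [0,0,0],
    [0,0,0],
    [0,0,0],
    [0,0,0]
  ]
}}

```text
time: 8.1
eef_pos: [551.3, 156.4, 103.9]
eef_rot: [1.0, 0.001, -0.0, 0.001]
contact_force: [-5.9, 3.2, 2.8]
width: 0.4
```

```bash
python3 - <<'E'
from h import *
s=manip.sense();print(s['eef_pos'],s['eef_rot'],s['contact_force'],s['width'])
cv2.imwrite('pics/w5.png',manip.camera('wrist'))
cv2.imwrite('pics/s5.png',manip.camera('side'))
crop('pics/s5.png','pics/s5a.png',180,150,380,300,4)
E
```

```text
[551.321 156.401 103.85 ] [ 1.     0.001 -0.     0.001] [-5.888  3.181  2.831] 0.35630036671698245
```

View pics/s5a.png

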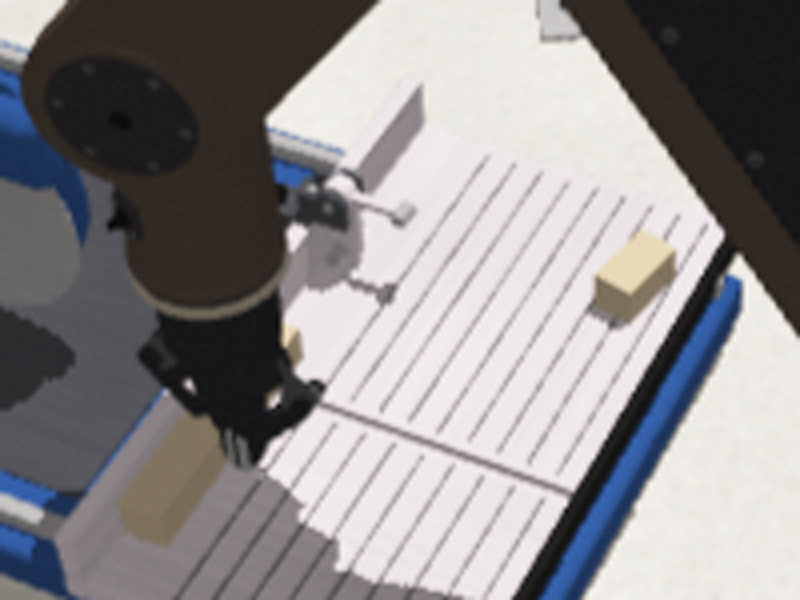

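View pics/w5.png

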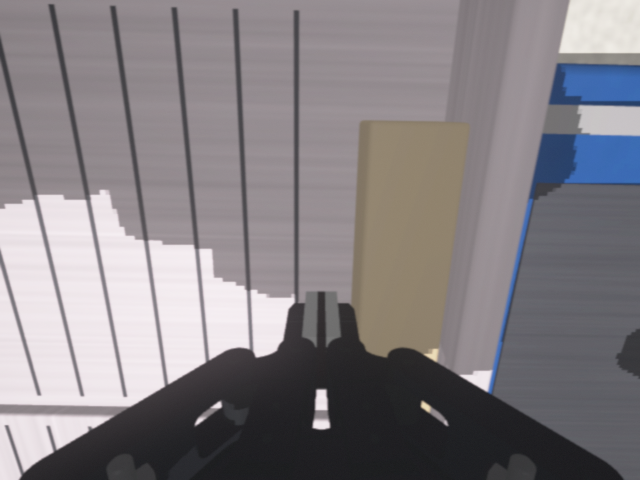

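Call:
{"name": "servo_tool", "arguments": {
  "grip": [1,1,1],
  "slide": [
    [1,0,0],
    [2,0,0],
    [2.5,0,0]
  ],
  "angular": [
    [0,0,0],
    [0,0,0],
    [0,0,0]
  ]
}}

```text
time: 8.5
eef_pos: [552.0, 156.4, 103.8]
eef_rot: [1.0, 0.001, -0.002, 0.001]
contact_force: [-17.5, 3.6, 14.2]
width: -0.1
```

```bash
python3 - <<'E'
from h import *
W=(np.array([551.3,156.4,103.85]),np.array([1,.001,0,.001]))
for u,v,z in [(360,121,112),(468,124,112),(353,300,112),(459,300,112)]: print(u,v,z,ray('wrist',u,v,z,*W))
E
```

```text
360 121 112 [563.487 235.996 112.   ]
468 124 112 [596.759 235.181 112.   ]
353 300 112 [563.214 174.36  112.   ]
459 300 112 [601.569 174.44  112.   ]
```

Call:
{"name": "servo_tool", "arguments": {
  "grip": [1,1,1,1,1,1,1],
  "slide": [
    [-3,0,0],
    [-8,0,0],
    [-10,0,-20],
    [-10,0,-55],
    [5,-25,-75],
    [20,-60,-75],
    [30,-90,-75]
  ],
  "angular": [
    [0,0,0],
    [0,0,0],
    [0,0,0],
    [0,0,0],
    [0,0,0],
    [0,0,0],
    [0,0,0]
  ]
}}

```text
time: 9.2
eef_pos: [583.8, 248.1, 179.7]
eef_rot: [1.0, 0.0, -0.0, 0.001]
contact_force: [0.3, 0.4, -1.1]
width: 0.1
```

```bash
python3 - <<'E'
from h import *
s=manip.sense();print(s['eef_pos'],s['eef_rot'],s['contact_force'],s['width'])
cv2.imwrite('pics/s6.png',manip.camera('side'))
crop('pics/s6.png','pics/s6a.png',180,150,380,300,4)
E
```

```text
[583.828 248.06  179.74 ] [ 1.     0.    -0.     0.001] [ 0.342  0.445 -1.096] 0.10890558111025632
```

View pics/s6a.png

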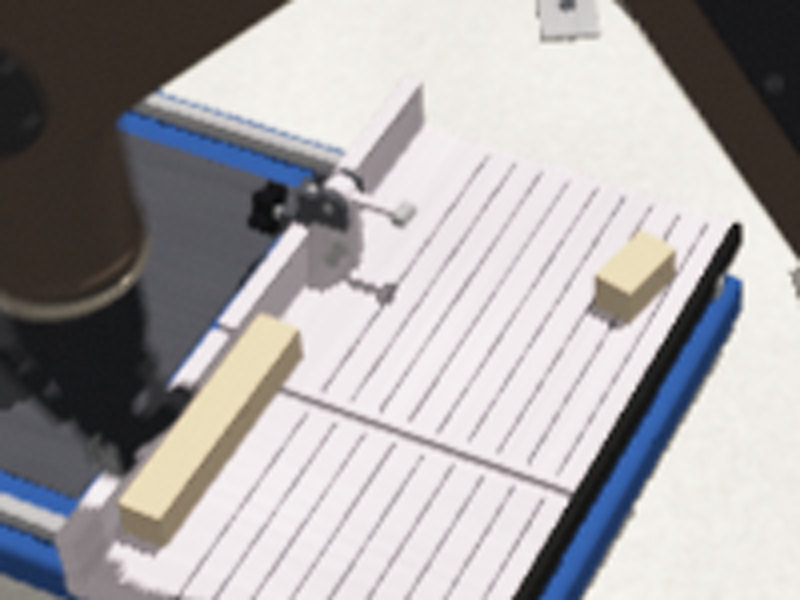

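Call:
{"name": "servo_tool", "arguments": {
  "grip": [1,1,1,1,1,1],
  "slide": [
    [-6,-12,0],
    [-6,-13,15],
    [-6,-13,35],
    [-6,-13,55],
    [-6,-13,65.5],
    [-6,-13,65.5]
  ],
  "angular": [
    [0,0,0],
    [0,0,0],
    [0,0,0],
    [0,0,0],
    [0,0,0],
    [0,0,0]
  ]
}}

```text
time: 9.85
eef_pos: [577.6, 264.1, 111.9]
eef_rot: [1.0, 0.001, -0.001, 0.001]
contact_force: [0.0, 0.2, -0.1]
width: -0.1
```

Call:
{"name": "servo_tool", "arguments": {
  "grip": [1,1,1,1,1,1,1,1],
  "slide": [
    [0,8,-2],
    [0,14,-2],
    [0,19,-2],
    [0,24,-2],
    [0,29,-2],
    [0,34,-2],
    [-0.5,39,-2],
    [-0.5,44,-2]
  ],
  "angular": [
    [0,0,0],
    [0,0,0],
    [0,0,0],
    [0,0,0],
    [0,0,0],
    [0,0,0],
    [0,0,0],
    [0,0,0]
  ]
}}

```text
time: 10.65
eef_pos: [577.4, 220.1, 114.7]
eef_rot: [1.0, 0.0, -0.001, 0.0]
contact_force: [-2.7, 7.4, 5.1]
width: 0.0
```

```bash
python3 - <<'E'
from h import *
for i in range(2):
    cv2.imwrite(f'pics/w7{i}.png',manip.camera('wrist'))
    s=manip.sense();print(s['time'],s['eef_pos'],s['contact_force'],s['torque'])
cv2.imwrite('pics/s7.png',manip.camera('side'))
crop('pics/s7.png','pics/s7a.png',180,150,380,300,4)
E
```

```text
10.7 [577.343 219.451 114.656] [-0.588  2.475  3.329] [ 0.51   0.103 -0.026]
10.75 [577.409 219.564 114.562] [ 0.245 -0.019 -0.282] [ 0.019  0.008 -0.017]
```

View pics/w71.png

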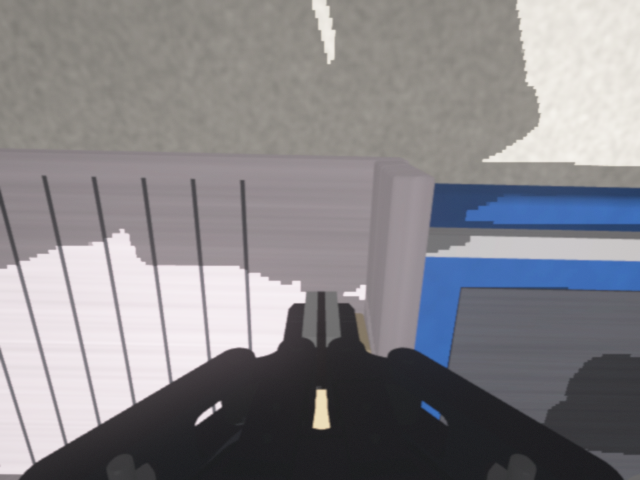

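View pics/s7a.png

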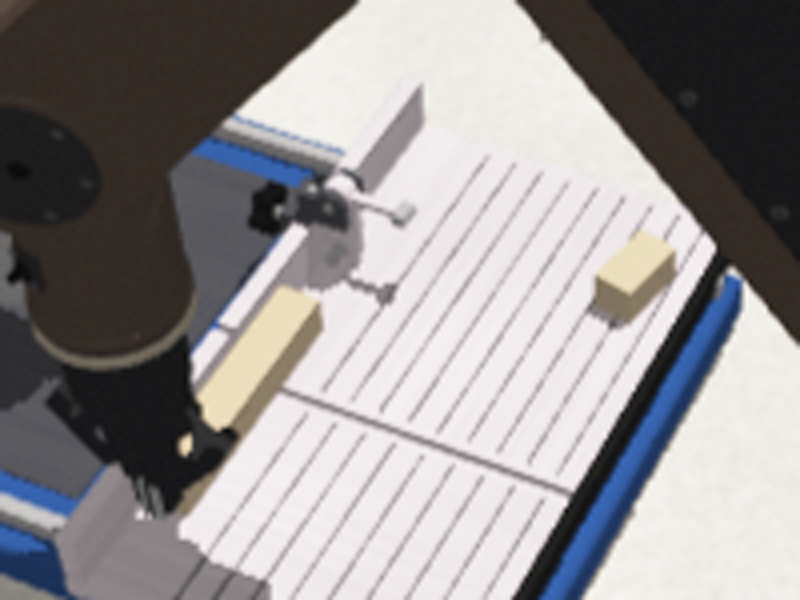

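Call:
{"name": "servo_tool", "arguments": {
  "grip": [1,1,1,1,1,1,1,1],
  "slide": [
    [0,4,-1],
    [0,8,-2],
    [-0.2,12,-2],
    [-0.3,16,-2],
    [-0.3,20,-2],
    [-0.5,24,-2],
    [-0.5,28,-2],
    [-0.5,31,-2]
  ],
  "angular": [
    [0,0,0],
    [0,0,0],
    [0,0,0],
    [0,0,0],
    [0,0,0],
    [0,0,0],
    [0,0,0],
    [0,0,0]
  ]
}}

```text
time: 11.6
eef_pos: [577.0, 188.4, 116.6]
eef_rot: [1.0, 0.0, -0.001, 0.001]
contact_force: [-0.7, 4.8, 3.0]
width: 0.0
```

```bash
python3 - <<'E'
from h import *
cv2.imwrite('pics/s8.png',manip.camera('side'))
crop('pics/s8.png','pics/s8a.png',230,170,310,230,10)
s=manip.sense();print(s['time'],s['eef_pos'],s['contact_force'],s['torque'])
E
```

```text
11.65 [576.938 187.996 116.506] [0.49  1.318 1.594] [ 0.356 -0.013 -0.028]
```

View pics/s8a.png

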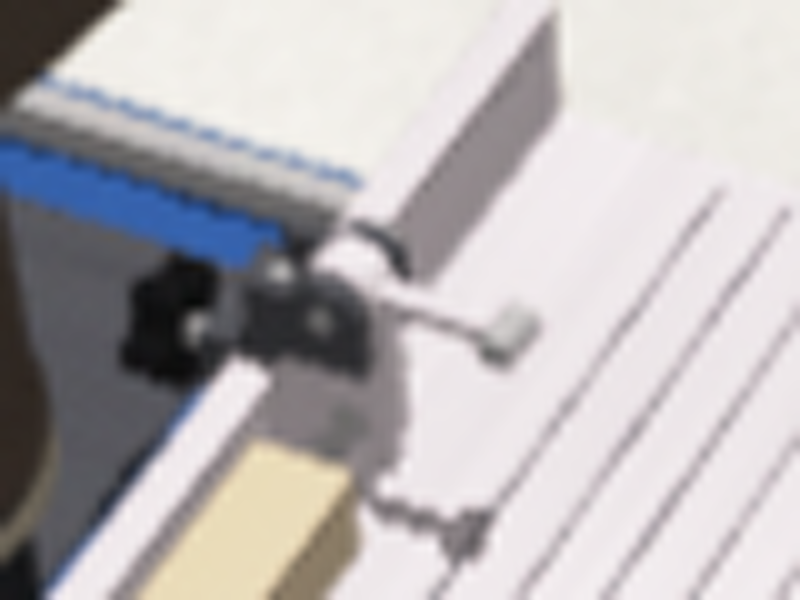

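```bash
python3 - <<'E'
from h import *
for u,v in [(357,487),(262,438)]: print(ray('side',230+u/10,170+v/10,112))
E
```

```text
[557.391   5.815 112.   ]
[590.479  -0.532 112.   ]
```

Call:
{"name": "servo_tool", "arguments": {
  "grip": [1,1,1,1,1],
  "slide": [
    [0,1,0],
    [0,2,0],
    [0,3,0],
    [0,4,0],
    [0,5,0]
  ],
  "angular": [
    [0,0,0],
    [0,0,0],
    [0,0,0],
    [0,0,0],
    [0,0,0]
  ]
}}

```text
time: 12.15
eef_pos: [576.9, 183.0, 116.5]
eef_rot: [1.0, 0.0, -0.001, 0.001]
contact_force: [-1.0, 4.1, 1.6]
width: 0.3
```

```bash
python3 - <<'E'
from h import *
cv2.imwrite('pics/c9.png',manip.camera('scene'));cv2.imwrite('pics/s9.png',manip.camera('side'))
s=manip.sense();print(s['time'],s['eef_pos'],s['contact_force'],s['torque'])
crop('pics/c9.png','pics/c9a.png',350,220,430,310,6)
crop('pics/s9.png','pics/s9a.png',230,180,290,230,12)
for n in('scene','side'): print(n,proj(n,[[580,-16,98],[580,-30.5,98],[581,-6,112],[565,-6,112]]))
E
```

```text
12.25 [576.905 182.909 116.502] [-0.397  3.177  1.583] [ 0.51   0.099 -0.001]
scene [[387.    285.726]
 [383.643 290.359]
 [390.5   279.872]
 [384.431 276.172]]
side [[262.589 214.661]
 [264.98  211.254]
 [260.136 213.455]
 [265.237 215.076]]
```

View pics/c9a.png

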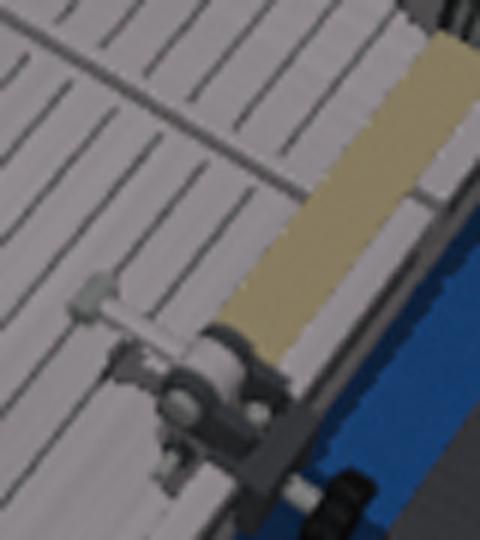

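View pics/s9a.png

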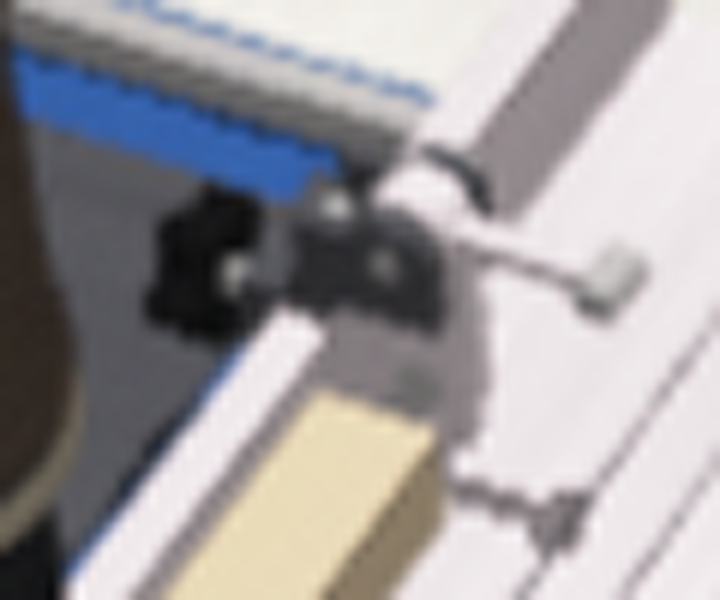

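Call:
{"name": "servo_tool", "arguments": {
  "grip": [1,1,1,1],
  "slide": [
    [0,0.8,0],
    [0,1.6,0],
    [0,2.4,0],
    [0,3,0]
  ],
  "angular": [
    [0,0,0],
    [0,0,0],
    [0,0,0],
    [0,0,0]
  ]
}}

```text
time: 12.65
eef_pos: [576.8, 179.8, 116.5]
eef_rot: [1.0, 0.0, -0.001, 0.001]
contact_force: [0.1, 5.2, 2.8]
width: -0.0
```

Call:
{"name": "servo_tool", "arguments": {
  "grip": [1],
  "slide": [
    [0,0.4,0]
  ],
  "angular": [
    [0,0,0]
  ]
}}

```text
time: 12.75
eef_pos: [576.8, 179.4, 116.5]
eef_rot: [1.0, 0.0, -0.001, 0.001]
contact_force: [-0.4, 5.4, 2.2]
width: 0.3
```

Call:
{"name": "servo_tool", "arguments": {
  "grip": [1],
  "slide": [
    [0,0.4,0]
  ],
  "angular": [
    [0,0,0]
  ]
}}

```text
time: 12.85
eef_pos: [576.8, 178.9, 116.5]
eef_rot: [1.0, 0.0, -0.001, 0.001]
contact_force: [-0.1, 4.6, 2.9]
width: 0.1
```

Call:
{"name": "servo_tool", "arguments": {
  "grip": [1],
  "slide": [
    [0,0.4,0]
  ],
  "angular": [
    [0,0,0]
  ]
}}

```text
time: 12.95
eef_pos: [576.8, 178.5, 116.5]
eef_rot: [1.0, 0.0, -0.001, 0.001]
contact_force: [-0.6, 4.5, 2.3]
width: 0.2
```

Call:
{"name": "servo_tool", "arguments": {
  "grip": [1],
  "slide": [
    [0,0.4,0]
  ],
  "angular": [
    [0,0,0]
  ]
}}

```text
time: 13.05
eef_pos: [576.8, 178.1, 116.5]
eef_rot: [1.0, 0.0, -0.001, 0.001]
contact_force: [-0.5, 4.8, 2.4]
width: -0.1
```

Call:
{"name": "servo_tool", "arguments": {
  "grip": [1],
  "slide": [
    [0,0.3,0]
  ],
  "angular": [
    [0,0,0]
  ]
}}

```text
time: 13.15
eef_pos: [576.8, 177.8, 116.5]
eef_rot: [1.0, 0.0, -0.001, 0.001]
contact_force: [-0.9, 4.8, 2.4]
width: -0.2
```

Call:
{"name": "servo_tool", "arguments": {
  "grip": [1],
  "slide": [
    [0,0.3,0]
  ],
  "angular": [
    [0,0,0]
  ]
}}

```text
time: 13.25
eef_pos: [576.8, 177.4, 116.5]
eef_rot: [1.0, 0.0, -0.001, 0.001]
contact_force: [0.6, 5.3, 2.4]
width: 0.3
```

Call:
{"name": "servo_tool", "arguments": {
  "grip": [1],
  "slide": [
    [0,0.3,0]
  ],
  "angular": [
    [0,0,0]
  ]
}}

```text
time: 13.35
eef_pos: [576.8, 177.1, 116.5]
eef_rot: [1.0, 0.0, -0.001, 0.001]
contact_force: [-0.8, 5.6, 2.8]
width: 0.3
```

Call:
{"name": "servo_tool", "arguments": {
  "grip": [1],
  "slide": [
    [0,0.25,0]
  ],
  "angular": [
    [0,0,0]
  ]
}}

```text
time: 13.45
eef_pos: [576.8, 176.9, 116.5]
eef_rot: [1.0, 0.0, -0.001, 0.001]
contact_force: [-1.5, 4.8, 3.1]
width: 0.2
```

Call:
{"name": "servo_tool", "arguments": {
  "grip": [1],
  "slide": [
    [0,0.25,0]
  ],
  "angular": [
    [0,0,0]
  ]
}}

```text
time: 13.55
eef_pos: [576.8, 176.6, 116.5]
eef_rot: [1.0, 0.0, -0.001, 0.001]
contact_force: [-1.1, 4.9, 3.1]
width: 0.0
```

Call:
{"name": "servo_tool", "arguments": {
  "grip": [1],
  "slide": [
    [0,0.25,0]
  ],
  "angular": [
    [0,0,0]
  ]
}}

```text
time: 13.65
eef_pos: [576.7, 176.3, 116.5]
eef_rot: [1.0, 0.0, -0.001, 0.001]
contact_force: [-1.3, 4.6, 2.3]
width: -0.2
```

Call:
{"name": "servo_tool", "arguments": {
  "grip": [1],
  "slide": [
    [0,0.25,0]
  ],
  "angular": [
    [0,0,0]
  ]
}}

```text
time: 13.75
eef_pos: [576.8, 176.1, 116.5]
eef_rot: [1.0, 0.0, -0.001, 0.001]
contact_force: [-0.4, 4.9, 2.4]
width: -0.1
```

Call:
{"name": "servo_tool", "arguments": {
  "grip": [1],
  "slide": [
    [0,0.25,0]
  ],
  "angular": [
    [0,0,0]
  ]
}}

```text
time: 13.85
eef_pos: [576.8, 175.8, 116.5]
eef_rot: [1.0, 0.0, -0.001, 0.001]
contact_force: [-0.7, 5.5, 2.4]
width: 0.3
```

Call:
{"name": "servo_tool", "arguments": {
  "grip": [1],
  "slide": [
    [0,0.25,0]
  ],
  "angular": [
    [0,0,0]
  ]
}}

```text
time: 13.95
eef_pos: [576.8, 175.5, 116.5]
eef_rot: [1.0, 0.0, -0.001, 0.001]
contact_force: [-2.2, 5.6, 3.0]
width: 0.1
```

Call:
{"name": "servo_tool", "arguments": {
  "grip": [1],
  "slide": [
    [0,0.25,0]
  ],
  "angular": [
    [0,0,0]
  ]
}}

```text
time: 14.05
eef_pos: [576.8, 175.4, 116.5]
eef_rot: [1.0, 0.0, -0.001, 0.001]
contact_force: [-1.7, 8.2, 1.2]
width: -0.2
```

Call:
{"name": "servo_tool", "arguments": {
  "grip": [1],
  "slide": [
    [0,0.1,0]
  ],
  "angular": [
    [0,0,0]
  ]
}}

```text
time: 14.15
eef_pos: [576.8, 175.5, 116.5]
eef_rot: [1.0, 0.0, -0.001, 0.001]
contact_force: [-0.7, 6.4, 1.9]
width: 0.1
```

```bash
python3 - <<'E'
from h import *
s=manip.sense();print(s['time'],s['eef_pos'],s['contact_force'],s['torque'])
E
```

```text
14.15 [576.775 175.485 116.498] [-0.691  6.396  1.918] [ 0.937  0.165 -0.034]
```

Call:
{"name": "servo_tool", "arguments": {
  "grip": [1],
  "slide": [
    [0,0.22,0]
  ],
  "angular": [
    [0,0,0]
  ]
}}

```text
time: 14.25
eef_pos: [576.8, 175.5, 116.5]
eef_rot: [1.0, 0.0, -0.001, 0.0]
contact_force: [-0.8, 6.8, 1.2]
width: 0.0
```

```bash
python3 - <<'E'
from h import *
s=manip.sense();print(s['time'],s['eef_pos'],s['contact_force'],s['torque'])
E
```

```text
14.25 [576.756 175.473 116.503] [-0.82   6.826  1.207] [1.282 0.129 0.017]
```

Call:
{"name": "servo_tool", "arguments": {
  "grip": [1,1,1,1,1,1],
  "slide": [
    [0,-2,0],
    [0,-8,0],
    [0,-12,-20],
    [-10,-12,-60],
    [-25,30,-95],
    [-40,75,-110]
  ],
  "angular": [
    [0,0,0],
    [0,0,0],
    [0,0,0],
    [0,0,0],
    [0,0,0],
    [0,0,0]
  ]
}}

```text
time: 14.85
eef_pos: [539.4, 106.4, 226.8]
eef_rot: [1.0, 0.002, 0.001, 0.0]
contact_force: [0.5, -0.1, -0.3]
width: -0.2
```

```bash
python3 - <<'E'
from h import *
s=manip.sense();print(s['time'],s['eef_pos'],s['eef_rot'],s['contact_force'])
cv2.imwrite('pics/w10.png',manip.camera('wrist'));cv2.imwrite('pics/s10.png',manip.camera('side'))
crop('pics/s10.png','pics/s10a.png',200,180,300,280,6)
E
```

```text
14.85 [539.432 106.404 226.772] [1.    0.002 0.001 0.   ] [ 0.524 -0.068 -0.303]
```

View pics/w10.png

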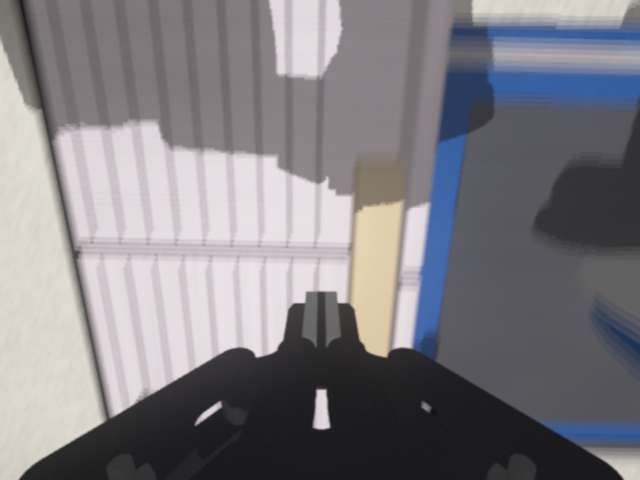

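View pics/s10a.png

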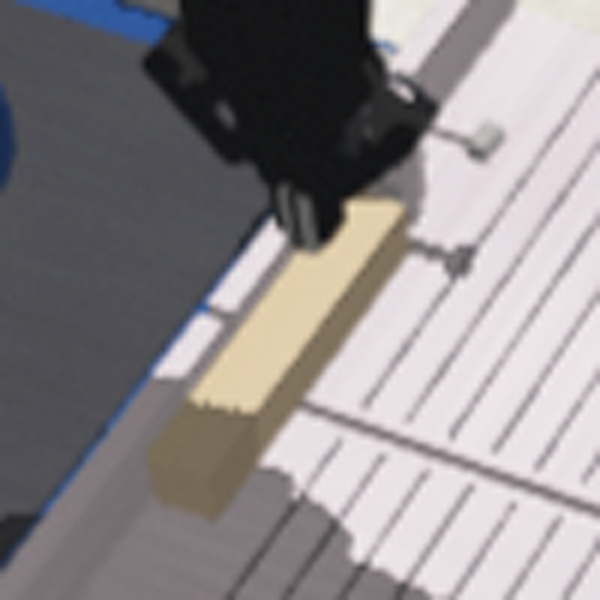

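Call:
{"name": "servo_tool", "arguments": {
  "grip": [1,1,1,1,1,1],
  "slide": [
    [-5,30,-10],
    [-10,70,-30],
    [-10,100,-30],
    [-10,110,-30],
    [-10,110,-30],
    [-10,110,-30]
  ],
  "angular": [
    [0,0,0],
    [0,0,0],
    [0,0,0],
    [0,0,0],
    [0,0,0],
    [0,0,0]
  ]
}}

```text
time: 15.55
eef_pos: [527.8, -6.6, 256.7]
eef_rot: [1.0, -0.001, -0.0, 0.001]
contact_force: [-0.6, 0.1, -0.5]
width: 0.2
```

```bash
python3 - <<'E'
from h import *
s=manip.sense();print(s['time'],s['eef_pos'],s['eef_rot'],s['contact_force'])
cv2.imwrite('pics/w11.png',manip.camera('wrist'))
crop('pics/w11.png','pics/w11a.png',280,40,480,340,2)
E
```

```text
15.55 [527.804  -6.621 256.698] [ 1.    -0.001 -0.     0.001] [-0.605  0.145 -0.518]
```

View pics/w11.png

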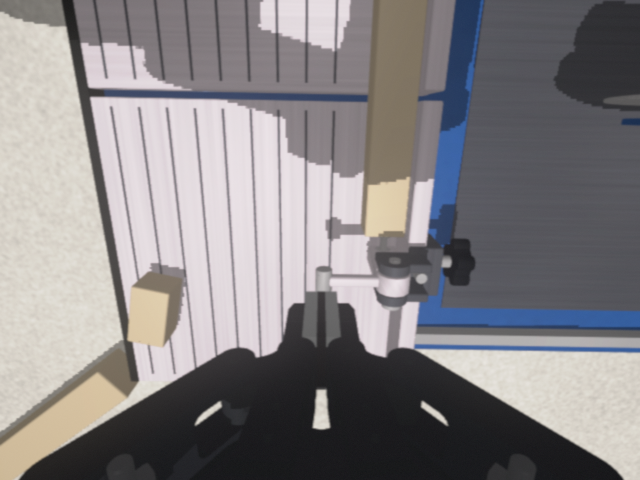

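View pics/w11a.png

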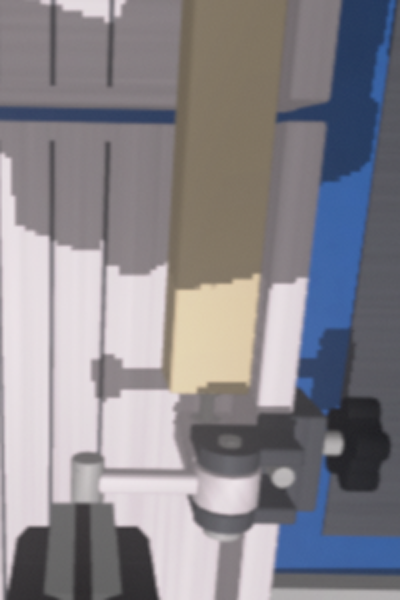

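```bash
python3 - <<'E'
from h import *
s=manip.sense();W=(s['eef_pos'],s['eef_rot'])
i=cv2.imread('pics/w11.png')
cv2.imwrite('pics/w11b.png',cv2.resize(i[0:240,350:460],None,fx=7,fy=2.5,interpolation=2))
E
```

```text
(no output)
```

View pics/w11b.png

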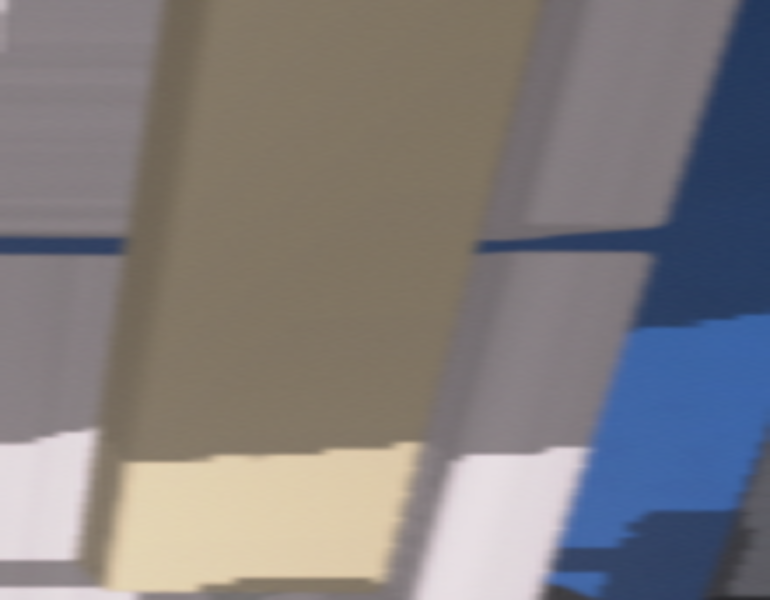

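```bash
python3 - <<'E'
from h import *
s=manip.sense();W=(s['eef_pos'],s['eef_rot'])
for r0,r1 in [(0,1),(232,1)]:
    pass
R_=lambda u,v,z:ray('wrist',350+u/7,v/2.5,z,*W)
for v,up,uf,ub in [(20,535,576,None),(200,489,532,None),(400,433,468,None),(560,391,424,None)]:
    print(v,R_(up,v,112)[:2],R_(uf,v,125)[:2])
E
```

```text
20 [596.673 141.066] [596.987 137.852]
200 [596.139  98.085] [596.879  96.949]
400 [594.954  43.981] [595.232  45.461]
560 [594.19   -5.076] [594.502  -1.225]
```

Call:
{"name": "servo_tool", "arguments": {
  "grip": [1,1,1,1,1,1,1],
  "slide": [
    [-8,7,0],
    [-16,14,0],
    [-24,21,0],
    [-32,28,0],
    [-40,34,0],
    [-43,34,0],
    [-43,34,0]
  ],
  "angular": [
    [0,0.14,0],
    [0,0.28,0],
    [0,0.42,0],
    [0,0.56,0],
    [0,0.7,0],
    [0,0.7,0],
    [0,0.7,0]
  ]
}}

```text
time: 16.3
eef_pos: [499.6, -7.9, 258.4]
eef_rot: [0.956, 0.015, 0.29, -0.038]
contact_force: [0.8, 0.8, 0.7]
width: 0.3
```

```bash
python3 - <<'E'
from h import *
s=manip.sense();print(s['time'],s['eef_pos'],s['eef_rot'],s['joints'],s['contact_force'])
print(R.from_quat(s['eef_rot']).as_matrix())
cv2.imwrite('pics/s12.png',manip.camera('side'))
crop('pics/s12.png','pics/s12a.png',180,60,380,260,3)
E
```

```text
16.3 [499.609  -7.947 258.412] [ 0.956  0.015  0.29  -0.038] [-0.219  0.07   2.369  0.966  0.245 -1.144] [0.842 0.8   0.713]
[[ 0.832  0.05   0.553]
 [ 0.007 -0.997  0.081]
 [ 0.555 -0.064 -0.829]]
```

View pics/s12a.png

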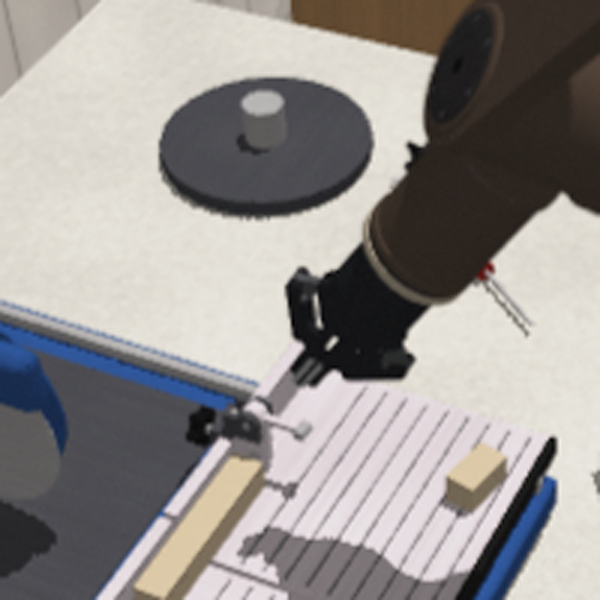

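```bash
cat >> h.py <<'E'
def go(pts,tau=None):
    s=manip.sense();p=s['eef_pos'];Q=R.from_quat(s['eef_rot'])
    if tau is not None:
        T=R.from_matrix(np.array([[1,0,0],[0,-1,0],[0,0,-1.]]))*R.from_rotvec([0,tau,0])
        print('rot',(Q.inv()*T).as_rotvec())
    print('pos',p,'f',s['contact_force'],'j',s['joints'],'t',s['time'])
    for q in pts: print(q,'->',Q.inv().apply(np.array(q)-p))
E
python3 -c "
from h import *
go([[480,-41,250],[482,-41,140],[500,-41,140]],0.4)"
```

```text
rot [-0.082 -0.19   0.016]
pos [499.379  -7.379 258.297] f [-0.953  1.32  -1.34 ] j [-0.22   0.07   2.371  0.985  0.244 -1.165] t 16.35
[480, -41, 250] -> [-20.975  33.024  -6.651]
[482, -41, 140] -> [-80.579  40.196  85.545]
[500, -41, 140] -> [-65.63   41.138  95.526]
```

Call:
{"name": "servo_tool", "arguments": {
  "grip": [1,1,1,1,1,1],
  "slide": [
    [-5,8,-2],
    [-10,16,-3.5],
    [-16,25,-5],
    [-21,33,-6.5],
    [-21,33,-6.5],
    [-21,33,-6.5]
  ],
  "angular": [
    [-0.03,-0.07,0.005],
    [-0.06,-0.13,0.01],
    [-0.082,-0.19,0.016],
    [-0.082,-0.19,0.016],
    [-0.082,-0.19,0.016],
    [-0.082,-0.19,0.016]
  ]
}}

```text
time: 16.95
eef_pos: [480.3, -40.3, 249.8]
eef_rot: [0.98, 0.0, 0.199, -0.0]
contact_force: [-0.3, -0.1, -0.7]
width: -0.1
```

```bash
python3 -c "
from h import *
go([[480,-41,250],[480,-41,190],[482,-41,138],[505,-41,138]],0.4)"
```

```text
rot [-0.    -0.001  0.   ]
pos [480.341 -40.297 249.795] f [-0.284 -0.057 -0.654] j [-0.206  0.084  2.267  0.204  0.405 -0.377] t 16.95
[480, -41, 250] -> [-0.234  0.703 -0.321]
[480, -41, 190] -> [-23.632   0.709  54.928]
[482, -41, 138] -> [-42.069   0.715 103.591]
[505, -41, 138] -> [-20.89    0.717 112.561]
```

Call:
{"name": "servo_tool", "arguments": {
  "grip": [1,1,1,1,1,1],
  "slide": [
    [-8,0.7,18],
    [-16,0.7,37],
    [-24,0.7,55],
    [-32,0.7,74],
    [-38,0.7,92],
    [-38,0.7,98]
  ],
  "angular": [
    [0,0,0],
    [0,0,0],
    [0,0,0],
    [0,0,0],
    [0,0,0],
    [0,0,0]
  ]
}}

```text
time: 17.55
eef_pos: [482.7, -40.7, 143.5]
eef_rot: [0.98, -0.0, 0.198, 0.0]
contact_force: [1.1, 0.3, 1.3]
width: -0.1
```

```bash
python3 -c "
from h import *
go([[484,-41,145],[498,-41,144],[508,-41,144],[514,-41,144]],0.4)
cv2.imwrite('pics/w13.png',manip.camera('wrist'))
cv2.imwrite('pics/s13.png',manip.camera('side'))
crop('pics/s13.png','pics/s13a.png',200,120,360,260,4)
"
```

```text
rot [ 0.     0.001 -0.   ]
pos [482.733 -40.725 143.529] f [1.109 0.295 1.324] j [-0.204  0.312  2.383  0.962  0.096 -1.148] t 17.55
[484, -41, 145] -> [ 1.739  0.275 -0.863]
[498, -41, 144] -> [14.252  0.268  5.496]
[508, -41, 144] -> [23.467  0.264  9.38 ]
[514, -41, 144] -> [28.995  0.261 11.711]
```

View pics/s13a.png

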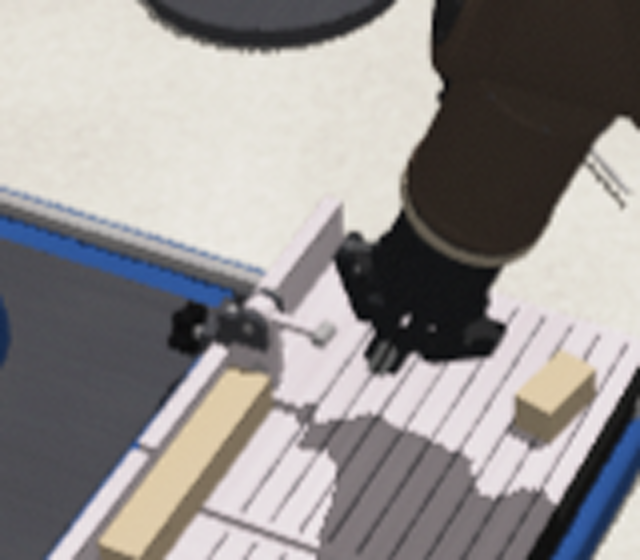

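View pics/w13.png

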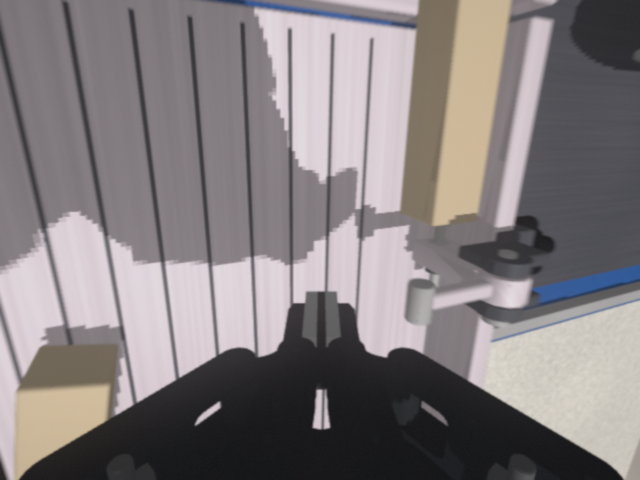

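Call:
{"name": "servo_tool", "arguments": {
  "grip": [1,1,1,1,1],
  "slide": [
    [1,0,0],
    [3,0,1],
    [5,0,2],
    [7,0,3],
    [7,0,3]
  ],
  "angular": [
    [0,-0.05,0],
    [0,-0.1,0],
    [0,-0.15,0],
    [0,-0.15,0],
    [0,-0.15,0]
  ]
}}

```text
time: 18.15
eef_pos: [492.3, -41.7, 144.5]
eef_rot: [0.992, -0.001, 0.125, 0.002]
contact_force: [0.3, 1.3, -0.2]
width: -0.2
```

```bash
python3 -c "
from h import *
go([[498,-41,150],[505,-41,150],[511,-41,150],[515,-41,150],[515,-41,154]],0.25)
"
```

```text
rot [ 0.003  0.    -0.001]
pos [492.285 -41.682 144.456] f [ 0.32   1.328 -0.167] j [-0.174  0.334  2.245  0.127  0.319 -0.289] t 18.15
[498, -41, 150] -> [ 6.908 -0.674 -3.961]
[505, -41, 150] -> [13.691 -0.684 -2.23 ]
[511, -41, 150] -> [19.504 -0.692 -0.746]
[515, -41, 150] -> [23.38  -0.698  0.243]
[515, -41, 154] -> [24.369 -0.686 -3.632]
```

Call:
{"name": "servo_tool", "arguments": {
  "grip": [1,1,1,1],
  "slide": [
    [6,-0.7,-4],
    [12,-0.7,-3],
    [17,-0.7,-1.5],
    [19.5,-0.7,-0.8]
  ],
  "angular": [
    [0,0,0],
    [0,0,0],
    [0,0,0],
    [0,0,0]
  ]
}}

```text
time: 18.55
eef_pos: [509.8, -40.6, 149.7]
eef_rot: [0.992, -0.0, 0.124, 0.001]
contact_force: [-18.9, -2.8, 17.4]
width: -0.4
```

Call:
{"name": "servo_tool", "arguments": {
  "grip": [1],
  "slide": [
    [2,0,0.5]
  ],
  "angular": [
    [0,0,0]
  ]
}}

```text
time: 18.65
eef_pos: [509.8, -40.1, 148.9]
eef_rot: [0.993, -0.0, 0.122, 0.0]
contact_force: [-17.6, -4.1, 15.6]
width: -0.0
```

```bash
python3 -c "
from h import *
go([[503,-41,149],[503,-41,154.5],[509,-41,154.5],[512,-41,154.5]],0.25)
"
```

```text
rot [ 0.001  0.006 -0.001]
pos [509.779 -40.104 148.944] f [-17.566  -4.144  15.596] j [-0.165  0.345  2.2    0.11   0.358 -0.262] t 18.65
[503, -41, 149] -> [-6.565  0.902 -1.69 ]
[503, -41, 154.5] -> [-5.237  0.907 -7.027]
[509, -41, 154.5] -> [ 0.586  0.901 -5.579]
[512, -41, 154.5] -> [ 3.497  0.898 -4.855]
```

Call:
{"name": "servo_tool", "arguments": {
  "grip": [1,1,1,1,1],
  "slide": [
    [-4,0.9,-2],
    [-6.5,0.9,-3],
    [-5.2,0.9,-7],
    [-2,0.9,-6.2],
    [0.6,0.9,-5.6]
  ],
  "angular": [
    [0,0,0],
    [0,0.006,0],
    [0,0.006,0],
    [0,0.006,0],
    [0,0.006,0]
  ]
}}

```text
time: 19.15
eef_pos: [509.8, -41.1, 154.9]
eef_rot: [0.992, -0.0, 0.125, 0.001]
contact_force: [-0.4, 0.6, -0.0]
width: 0.2
```

Call:
{"name": "servo_tool", "arguments": {
  "grip": [1],
  "slide": [
    [1.5,0,0.4]
  ],
  "angular": [
    [0,0,0]
  ]
}}

```text
time: 19.25
eef_pos: [510.7, -40.9, 154.6]
eef_rot: [0.992, -0.0, 0.124, 0.0]
contact_force: [-14.5, -3.8, 9.6]
width: -0.0
```

Call:
{"name": "servo_tool", "arguments": {
  "grip": [1],
  "slide": [
    [1.5,0,0.4]
  ],
  "angular": [
    [0,0,0]
  ]
}}

```text
time: 19.35
eef_pos: [510.9, -40.8, 154.1]
eef_rot: [0.992, -0.0, 0.123, 0.0]
contact_force: [-19.1, -5.9, 20.8]
width: -0.3
```

```bash
python3 -c "
from h import *
cv2.imwrite('pics/w14.png',manip.camera('wrist'))
cv2.imwrite('pics/s14.png',manip.camera('side'))
crop('pics/s14.png','pics/s14a.png',230,150,320,230,7)
crop('pics/w14.png','pics/w14a.png',220,180,470,380,3)
"
```

```text
(no output)
```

View pics/s14a.png

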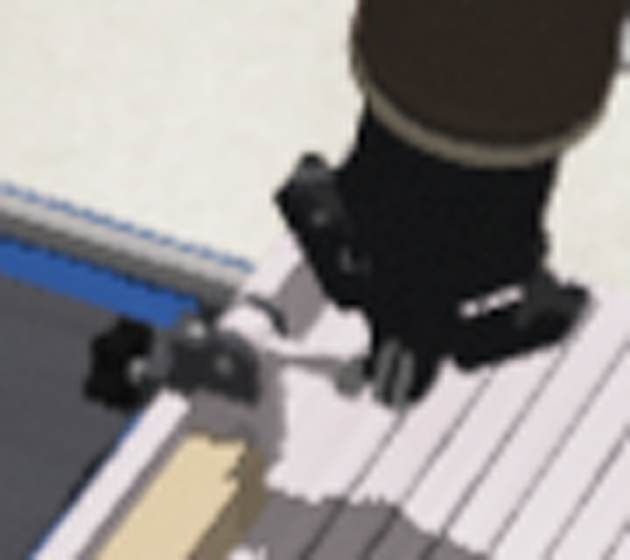

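View pics/w14a.png

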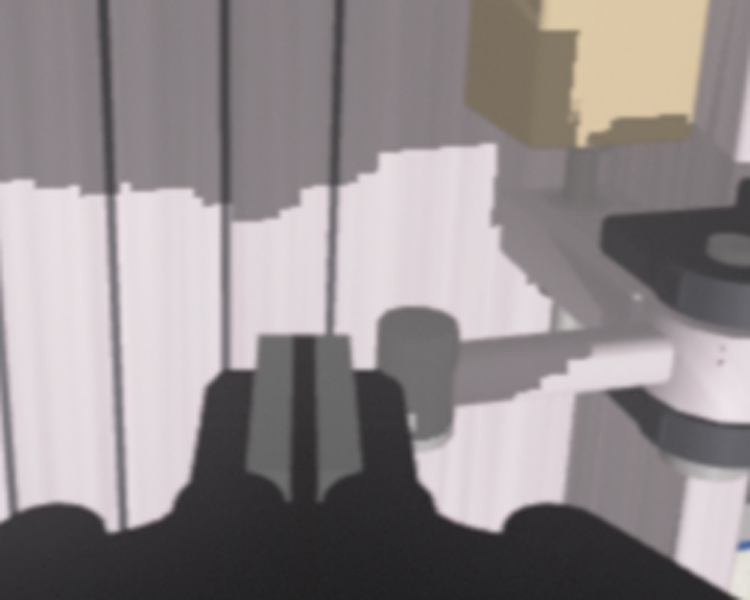

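```bash
python3 -c "
from h import *
go([[505,-41,153],[503,-41,136],[508,-41,136],[511,-41,136]],0.25)
"
```

```text
rot [ 0.     0.004 -0.   ]
pos [510.768 -40.835 154.176] f [-15.973  -5.843  16.531] j [-0.167  0.336  2.195  0.111  0.371 -0.265] t 19.45
[505, -41, 153] -> [-5.88   0.168 -0.263]
[503, -41, 136] -> [-11.959   0.165  15.738]
[508, -41, 136] -> [-7.109  0.162 16.956]
[511, -41, 136] -> [-4.199  0.161 17.686]
```

Call:
{"name": "servo_tool", "arguments": {
  "grip": [1,1,1,1,1],
  "slide": [
    [-6,0.2,0],
    [-10,0.2,3],
    [-12,0.2,10],
    [-12,0.2,15.7],
    [-8,0.2,16.7]
  ],
  "angular": [
    [0,0,0],
    [0,0.004,0],
    [0,0.004,0],
    [0,0.004,0],
    [0,0.004,0]
  ]
}}

```text
time: 19.95
eef_pos: [506.7, -40.9, 134.9]
eef_rot: [0.992, -0.0, 0.124, 0.0]
contact_force: [-0.0, -0.7, 0.5]
width: 0.2
```

Call:
{"name": "servo_tool", "arguments": {
  "grip": [1],
  "slide": [
    [1.5,0,0.4]
  ],
  "angular": [
    [0,0,0]
  ]
}}

```text
time: 20.05
eef_pos: [509.1, -41.0, 134.7]
eef_rot: [0.992, -0.0, 0.124, 0.0]
contact_force: [1.0, 0.3, -0.6]
width: 0.1
```

Call:
{"name": "servo_tool", "arguments": {
  "grip": [1],
  "slide": [
    [1.5,0,0.4]
  ],
  "angular": [
    [0,0,0]
  ]
}}

```text
time: 20.15
eef_pos: [511.0, -41.0, 134.6]
eef_rot: [0.992, -0.0, 0.124, 0.0]
contact_force: [0.4, -0.4, 0.2]
width: -0.1
```

Call:
{"name": "servo_tool", "arguments": {
  "grip": [1],
  "slide": [
    [1,0,0.2]
  ],
  "angular": [
    [0,0,0]
  ]
}}

```text
time: 20.25
eef_pos: [512.1, -40.9, 134.6]
eef_rot: [0.992, -0.0, 0.124, -0.0]
contact_force: [-6.6, -0.9, 2.3]
width: 0.1
```

Call:
{"name": "servo_tool", "arguments": {
  "grip": [1],
  "slide": [
    [1,0,0]
  ],
  "angular": [
    [0,0,0]
  ]
}}

```text
time: 20.35
eef_pos: [512.2, -40.8, 134.6]
eef_rot: [0.992, -0.0, 0.123, -0.0]
contact_force: [-8.7, -2.7, 3.1]
width: 0.3
```

Call:
{"name": "servo_tool", "arguments": {
  "grip": [1,1],
  "slide": [
    [0.6,0,-2.4],
    [1.5,0,-4.8]
  ],
  "angular": [
    [0,0,0],
    [0,0,0]
  ]
}}

```text
time: 20.55
eef_pos: [511.6, -40.6, 139.4]
eef_rot: [0.993, -0.0, 0.122, -0.0]
contact_force: [-7.3, -0.9, -1.8]
width: -0.0
```

Call:
{"name": "servo_tool", "arguments": {
  "grip": [1,1,1],
  "slide": [
    [1.2,0,-2.3],
    [2.3,0,-4.6],
    [4.8,0,-8.9]
  ],
  "angular": [
    [0,0,0],
    [0,0,0],
    [0,0,0]
  ]
}}

```text
time: 20.85
eef_pos: [512.6, -40.5, 148.8]
eef_rot: [0.993, -0.0, 0.12, -0.001]
contact_force: [-11.2, -2.8, -0.7]
width: 0.2
```

```bash
python3 -c "
from h import *
cv2.imwrite('pics/w15.png',manip.camera('wrist'))
cv2.imwrite('pics/s15.png',manip.camera('side'))
crop('pics/s15.png','pics/s15a.png',230,150,320,230,7)
crop('pics/w15.png','pics/w15a.png',220,180,470,380,3)
go([],.25)
"
```

```text
rot [-0.001  0.008 -0.   ]
pos [512.748 -40.52  149.202] f [-12.324  -4.078   4.884] j [-0.166  0.348  2.191  0.114  0.366 -0.267] t 20.95
```

View pics/s15a.png

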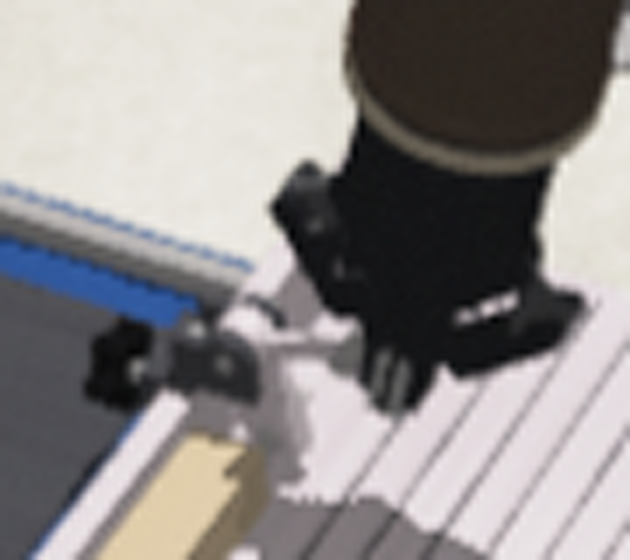

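View pics/w15a.png

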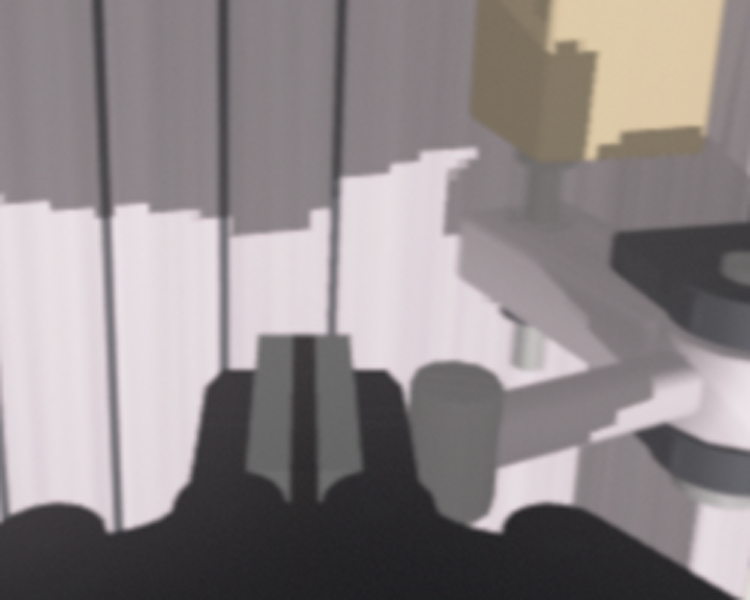

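Call:
{"name": "servo_tool", "arguments": {
  "grip": [1,1,1,1,1],
  "slide": [
    [2.2,0,-4.6],
    [4.8,0,-8.6],
    [8.7,0,-11.7],
    [13.2,0,-15.2],
    [18,0,-18.1]
  ],
  "angular": [
    [0,0,0],
    [0,0,0],
    [0,0,0],
    [0,0,0],
    [0,0,0]
  ]
}}

```text
time: 21.45
eef_pos: [521.1, -40.1, 170.0]
eef_rot: [0.993, 0.0, 0.116, -0.001]
contact_force: [-36.7, -0.7, 17.5]
width: -0.0
```

Call:
{"name": "servo_tool", "arguments": {
  "grip": [1],
  "slide": [
    [-3,0,0]
  ],
  "angular": [
    [0,0,0]
  ]
}}

```text
time: 21.55
eef_pos: [518.2, -40.1, 170.0]
eef_rot: [0.993, 0.0, 0.116, -0.001]
contact_force: [0.5, -0.0, 0.3]
width: -0.2
```

```bash
python3 -c "
from h import *
cv2.imwrite('pics/w16.png',manip.camera('wrist'))
cv2.imwrite('pics/s16.png',manip.camera('side'))
crop('pics/s16.png','pics/s16a.png',230,140,320,220,7)
crop('pics/w16.png','pics/w16a.png',220,180,470,380,3)
go([],.25)
"
```

```text
rot [-0.002  0.016 -0.   ]
pos [518.388 -40.135 169.803] f [ 1.646  0.281 -0.055] j [-0.163  0.319  2.155  0.093  0.439 -0.243] t 21.65
```

View pics/s16a.png

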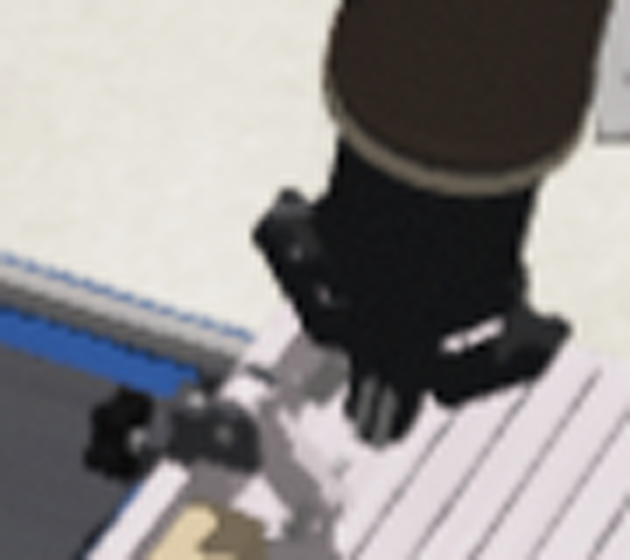

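View pics/w16a.png

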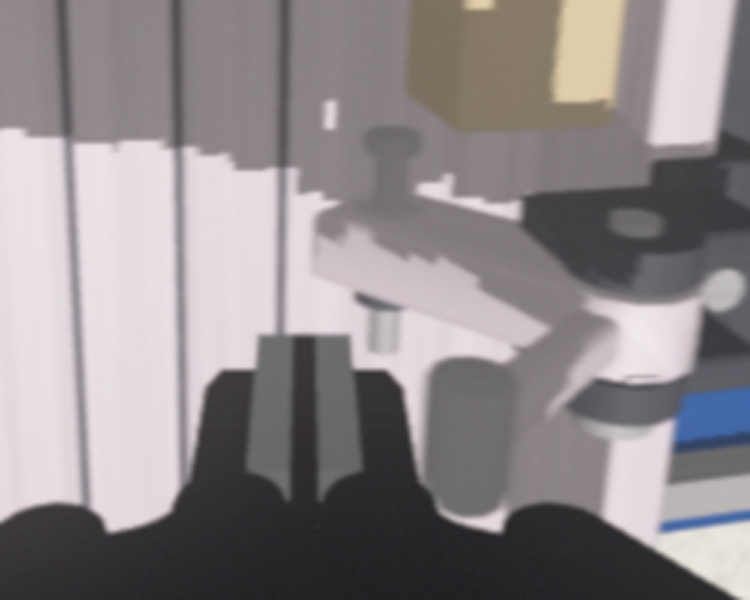

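```bash
python3 -c "
from h import *
go([[508,-40.5,185],[510,-40.5,200],[520,-40.5,200],[526,-40.5,201]],0)
"
```

```text
rot [-0.002 -0.234  0.   ]
pos [518.388 -40.135 169.803] f [ 1.646  0.281 -0.055] j [-0.163  0.319  2.155  0.093  0.439 -0.243] t 21.65
[508, -40.5, 185] -> [ -6.585   0.33  -17.191]
[510, -40.5, 200] -> [ -1.165   0.3   -31.32 ]
[520, -40.5, 200] -> [  8.563   0.305 -29.003]
[526, -40.5, 201] -> [ 14.632   0.305 -28.586]
```

Call:
{"name": "servo_tool", "arguments": {
  "grip": [1,1,1,1,1,1],
  "slide": [
    [-6,0,-4],
    [-8,0.3,-12],
    [-6,0.3,-20],
    [-2,0.3,-31],
    [-1.2,0.3,-31.3],
    [-1.2,0.3,-31.3]
  ],
  "angular": [
    [0,0,0],
    [0,-0.06,0],
    [0,-0.15,0],
    [0,-0.234,0],
    [0,-0.234,0],
    [0,-0.234,0]
  ]
}}

```text
time: 22.25
eef_pos: [510.5, -40.4, 199.8]
eef_rot: [1.0, 0.0, 0.001, -0.001]
contact_force: [-1.6, 0.2, -0.0]
width: -0.0
```

```bash
python3 -c "
from h import *
go([],0)
"
```

```text
rot [-0.002 -0.003  0.001]
pos [510.485 -40.386 199.779] f [-1.602  0.157 -0.012] j [-0.14   0.348  1.963  0.003  0.828 -0.143] t 22.25
```

Call:
{"name": "servo_tool", "arguments": {
  "grip": [1,1,1,1,1,1],
  "slide": [
    [10,0,0],
    [18,0,-1],
    [24,0,-2],
    [30,0,-3],
    [36,0,-4],
    [42,0,-5]
  ],
  "angular": [
    [0,0,0],
    [0,0,0],
    [0,0,0],
    [0,0,0],
    [0,0,0],
    [0,0,0]
  ]
}}

```text
time: 22.85
eef_pos: [553.0, -40.4, 204.9]
eef_rot: [1.0, 0.0, 0.001, -0.001]
contact_force: [0.1, 0.3, 0.0]
width: 0.2
```

```bash
python3 -c "
from h import *
cv2.imwrite('pics/w17.png',manip.camera('wrist'))
crop('pics/w17.png','pics/w17a.png',220,180,470,380,3)
"
```

```text
(no output)
```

View pics/w17a.png

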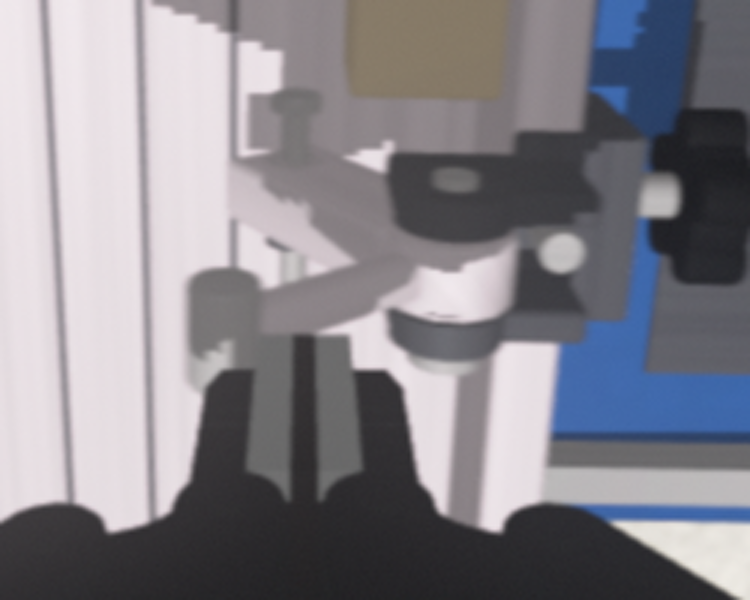

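```bash
python3 -c "
from h import *
s=manip.sense();W=(s['eef_pos'],s['eef_rot'])
for u,v in [(224,285),(190,285),(258,285)]:
  a=ray('wrist',220+u/3,180+v/3,200,*W);b=ray('wrist',220+u/3,180+v/3,140,*W)
  t=(-32-a[1])/(b[1]-a[1]);print(a+t*(b-a), a,b)
"
```

```text
[541.769 -32.    170.732] [543.986 -18.724 200.   ] [539.441 -45.94  140.   ]
[536.301 -32.    170.72 ] [539.526 -18.72  200.   ] [532.918 -45.933 140.   ]
[547.237 -32.    170.743] [548.447 -18.728 200.   ] [545.965 -45.946 140.   ]
```

Call:
{"name": "servo_tool", "arguments": {
  "grip": [1,1,1,1,1,1],
  "slide": [
    [-20,0,-1],
    [-38,0,-1],
    [-41,0,10],
    [-41,0,25],
    [-36,0,25],
    [-30,0,25]
  ],
  "angular": [
    [0,0,0],
    [0,0,0],
    [0,0,0],
    [0,0,0],
    [0,0,0],
    [0,0,0]
  ]
}}

```text
time: 23.5
eef_pos: [522.0, -40.3, 179.4]
eef_rot: [1.0, 0.0, -0.001, -0.001]
contact_force: [-42.1, -3.2, 28.3]
width: -0.0
```

Call:
{"name": "servo_tool", "arguments": {
  "grip": [1,1],
  "slide": [
    [2,0,-1],
    [4,0,-2]
  ],
  "angular": [
    [0,0,0],
    [0,0,0]
  ]
}}

```text
time: 23.7
eef_pos: [522.7, -40.2, 181.0]
eef_rot: [1.0, 0.001, -0.005, -0.001]
contact_force: [-29.6, -3.9, 19.5]
width: -0.0
```

Call:
{"name": "servo_tool", "arguments": {
  "grip": [1,1,1,1,1,1,1,1],
  "slide": [
    [-5,0,0],
    [-15,0,-5],
    [-22,0,-15],
    [-24,0,-24],
    [-24,0,-24],
    [-24,0,-24],
    [-24,0,-24],
    [-24,0,-24]
  ],
  "angular": [
    [0,0,0],
    [0,0,-0.14],
    [0,0,-0.28],
    [0,0,-0.42],
    [0,0,-0.56],
    [0,0,-0.7],
    [0,0,-0.84],
    [0,0,-0.98]
  ]
}}

```text
time: 24.5
eef_pos: [500.2, -40.4, 205.8]
eef_rot: [0.881, 0.474, -0.003, -0.003]
contact_force: [0.1, -0.0, -0.5]
width: -0.5
```

```bash
cat >> h.py <<'E'
def go2(pts,tau=0):
    # yaw -90 variant: tool x -> world +y?, computed
    s=manip.sense();p=s['eef_pos'];Q=R.from_quat(s['eef_rot'])
    D=R.from_matrix(np.array([[1,0,0],[0,-1,0],[0,0,-1.]]))
    T=R.from_rotvec([0,-tau,0])*D*R.from_rotvec([0,0,-np.pi/2])
    print('rot',(Q.inv()*T).as_rotvec(),'axes',Q.as_matrix().tolist())
    print('pos',p,'f',s['contact_force'],'j',s['joints'],'t',s['time'])
    for q in pts: print(q,'->',Q.inv().apply(np.array(q)-p))
E
python3 -c "
from h import *
go2([[500,-40.5,200]],0)"
```

```text
rot [-0.01   0.    -0.584] axes [[0.5510363813780763, 0.8344300974595023, -0.009236820420534985], [0.834476163960898, -0.5510378163651586, 0.002618533296077507], [-0.0029048543612417974, -0.009150813583712277, -0.9999539111538573]]
pos [500.209 -40.378 205.838] f [ 0.143 -0.035 -0.493] j [-0.142  0.333  1.969  0.002  0.849 -1.13 ] t 24.5
[500, -40.5, 200] -> [-0.2   -0.054  5.839]
```

Call:
{"name": "servo_tool", "arguments": {
  "grip": [1,1,1,1,1,1],
  "slide": [
    [0,0,3],
    [0,0,8],
    [0,0,16],
    [0,0,24],
    [0,0,31],
    [0,0,31]
  ],
  "angular": [
    [0,0,-0.14],
    [0,0,-0.28],
    [0,0,-0.42],
    [0,0,-0.56],
    [-0.01,0,-0.584],
    [-0.01,0,-0.584]
  ]
}}

```text
time: 25.1
eef_pos: [499.9, -40.2, 174.3]
eef_rot: [0.708, 0.706, -0.0, 0.0]
contact_force: [0.7, 0.2, 0.4]
width: -0.1
```

```bash
python3 -c "
from h import *
go2([[500,-40.5,175],[510,-40.5,175],[517,-40.5,175]],0)
s=manip.sense()
cv2.imwrite('pics/w18.png',manip.camera('wrist'))
cv2.imwrite('pics/s18.png',manip.camera('side'))
crop('pics/s18.png','pics/s18a.png',230,140,320,220,7)
"
```

```text
rot [-0.     0.    -0.002] axes [[0.0023068772561611905, 0.9999973259734789, -0.0001623675378275776], [0.9999973018136836, -0.0023069215118610687, -0.0002729074777673514], [-0.0002732813171713603, -0.00016173753567621092, -0.9999999495791446]]
pos [499.907 -40.227 174.301] f [0.702 0.231 0.423] j [-0.141  0.373  2.008 -0.     0.761 -1.709] t 25.1
[500, -40.5, 175] -> [-0.273  0.093 -0.699]
[510, -40.5, 175] -> [-0.25  10.093 -0.7  ]
[517, -40.5, 175] -> [-0.233 17.093 -0.701]
```

View pics/w18.png

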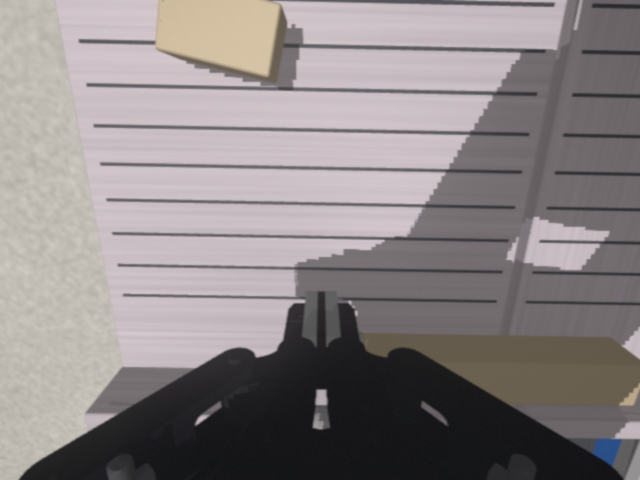

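View pics/s18a.png

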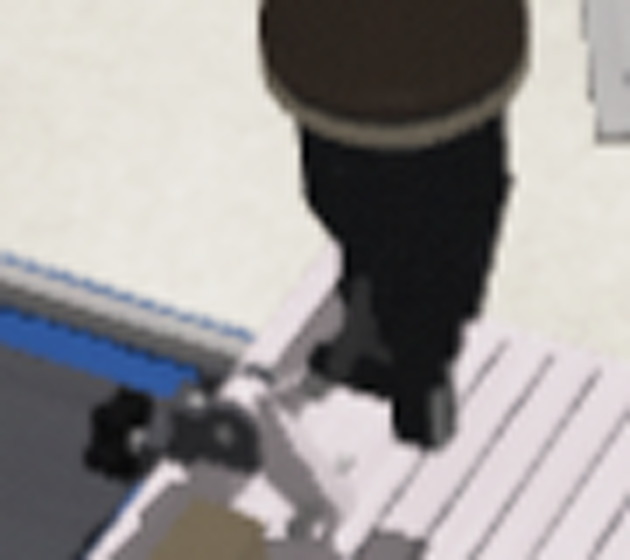

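Call:
{"name": "servo_tool", "arguments": {
  "grip": [1,1,1],
  "slide": [
    [0,8,0],
    [0,15,0],
    [0,20,0]
  ],
  "angular": [
    [0,0,0],
    [0,0,0],
    [0,0,0]
  ]
}}

```text
time: 25.5
eef_pos: [521.5, -40.4, 175.4]
eef_rot: [0.708, 0.706, 0.0, 0.001]
contact_force: [-0.3, 0.5, -0.5]
width: -0.1
```

Call:
{"name": "servo_tool", "arguments": {
  "grip": [1,1],
  "slide": [
    [0,1.5,-1],
    [0,3,-2.5]
  ],
  "angular": [
    [0,0,0],
    [0,0,0]
  ]
}}

```text
time: 25.7
eef_pos: [524.6, -40.4, 177.8]
eef_rot: [0.708, 0.706, 0.0, 0.0]
contact_force: [-2.8, -0.4, -0.8]
width: 0.1
```

Call:
{"name": "servo_tool", "arguments": {
  "grip": [1,1,1,1,1,1],
  "slide": [
    [0,2.5,-3],
    [0,5.1,-6],
    [0,8.5,-9],
    [0,12,-11.6],
    [0,15.5,-14],
    [0,19.4,-16]
  ],
  "angular": [
    [0,0,0],
    [0,0,0],
    [0,0,0],
    [0,0,0],
    [0,0,0],
    [0,0,0]
  ]
}}

```text
time: 26.3
eef_pos: [543.9, -40.5, 194.4]
eef_rot: [0.708, 0.706, 0.0, 0.0]
contact_force: [-6.3, -1.1, 3.4]
width: 0.1
```

Call:
{"name": "servo_tool", "arguments": {
  "grip": [1,1,1,1,1,1,1],
  "slide": [
    [0,4,-1.5],
    [0,8,-3],
    [0,12,-4],
    [0,16,-5],
    [0,20,-6],
    [0,24,-7],
    [0,28,-7]
  ],
  "angular": [
    [0,0,0],
    [0,0,0],
    [0,0,0],
    [0,0,0],
    [0,0,0],
    [0,0,0],
    [0,0,0]
  ]
}}

```text
time: 27.0
eef_pos: [572.1, -40.5, 201.2]
eef_rot: [0.708, 0.706, -0.0, 0.0]
contact_force: [-3.4, -1.6, -2.5]
width: -0.1
```

Call:
{"name": "servo_tool", "arguments": {
  "grip": [1,1,1,1,1,1,1],
  "slide": [
    [0,1,-5],
    [0,5,-8],
    [0,10,-8],
    [0,15,-6.5],
    [0,20,-4.5],
    [0,25.5,-1.5],
    [0,31,2]
  ],
  "angular": [
    [0,0,0],
    [0,0,0],
    [0,0,0],
    [0,0,0],
    [0,0,0],
    [0,0,0],
    [0,0,0]
  ]
}}

```text
time: 27.7
eef_pos: [603.6, -40.8, 198.9]
eef_rot: [0.708, 0.706, -0.0, 0.0]
contact_force: [-1.9, -0.8, -0.3]
width: 0.5
```

Call:
{"name": "servo_tool", "arguments": {
  "grip": [1,1,1,1,1,1],
  "slide": [
    [0,4,4.5],
    [0,8,9.4],
    [0,11,15],
    [0,14,20],
    [0,17,25],
    [0,19,28]
  ],
  "angular": [
    [0,0,0],
    [0,0,0],
    [0,0,0],
    [0,0,0],
    [0,0,0],
    [0,0,0]
  ]
}}

```text
time: 28.3
eef_pos: [622.7, -40.7, 170.3]
eef_rot: [0.708, 0.706, -0.0, -0.0]
contact_force: [-0.3, -0.5, 1.8]
width: 0.1
```

Pressing down in small steps to the upper end stop.

Call:
{"name": "servo_tool", "arguments": {
  "grip": [1,1],
  "slide": [
    [0,0.5,1],
    [0,1,2]
  ],
  "angular": [
    [0,0,0],
    [0,0,0]
  ]
}}

```text
time: 28.5
eef_pos: [623.9, -40.7, 168.2]
eef_rot: [0.708, 0.706, -0.0, -0.0]
contact_force: [-1.8, -0.4, 2.0]
width: 0.3
```

Call:
{"name": "servo_tool", "arguments": {
  "grip": [1],
  "slide": [
    [0,0,1]
  ],
  "angular": [
    [0,0,0]
  ]
}}

```text
time: 28.6
eef_pos: [624.0, -40.7, 167.3]
eef_rot: [0.708, 0.706, 0.0, 0.0]
contact_force: [-0.1, -0.2, 2.2]
width: -0.4
```

Call:
{"name": "servo_tool", "arguments": {
  "grip": [1],
  "slide": [
    [0,0,0.8]
  ],
  "angular": [
    [0,0,0]
  ]
}}

```text
time: 28.7
eef_pos: [624.1, -40.7, 166.6]
eef_rot: [0.708, 0.706, 0.0, 0.0]
contact_force: [-1.9, -0.2, 1.9]
width: 0.1
```

Call:
{"name": "servo_tool", "arguments": {
  "grip": [1],
  "slide": [
    [0,0,0.8]
  ],
  "angular": [
    [0,0,0]
  ]
}}

```text
time: 28.8
eef_pos: [624.1, -40.7, 166.0]
eef_rot: [0.708, 0.706, 0.0, 0.0]
contact_force: [-1.6, -0.2, 4.6]
width: -0.0
```

Call:
{"name": "servo_tool", "arguments": {
  "grip": [1],
  "slide": [
    [0,0,0.8]
  ],
  "angular": [
    [0,0,0]
  ]
}}

```text
time: 28.9
eef_pos: [624.2, -40.7, 165.6]
eef_rot: [0.708, 0.706, 0.0, 0.001]
contact_force: [-5.5, 0.4, 15.2]
width: 0.5
```

Call:
{"name": "servo_tool", "arguments": {
  "grip": [1],
  "slide": [
    [0,0,0.8]
  ],
  "angular": [
    [0,0,0]
  ]
}}

```text
time: 29.0
eef_pos: [624.2, -40.7, 165.5]
eef_rot: [0.708, 0.706, 0.0, 0.001]
contact_force: [-6.5, 0.9, 15.8]
width: -0.2
```

Call:
{"name": "servo_tool", "arguments": {
  "grip": [1,1,1,1,1,1,1,1],
  "slide": [
    [0,0,-8],
    [0,0,-35],
    [0,0,-70],
    [0,-10,-95],
    [5,-30,-105],
    [15,-50,-105],
    [20,-70,-105],
    [30,-90,-105]
  ],
  "angular": [
    [0,0,0],
    [0,0,0],
    [0,0,0],
    [0,0,0.1],
    [0,0,0.24],
    [0,0,0.38],
    [0,0,0.52],
    [0,0,0.66]
  ]
}}

```text
time: 29.8
eef_pos: [533.5, -10.3, 270.9]
eef_rot: [0.9, 0.435, 0.001, 0.001]
contact_force: [-0.3, 0.3, 0.4]
width: 0.0
```

Call:
{"name": "servo_tool", "arguments": {
  "grip": [1,1,1,1,1,1,1,1],
  "slide": [
    [0,0,0],
    [0,0,0],
    [0,0,0],
    [0,0,0],
    [0,0,0],
    [0,0,0],
    [0,0,0],
    [0,0,0]
  ],
  "angular": [
    [0,0,0.14],
    [0,0,0.28],
    [0,0,0.42],
    [0,0,0.56],
    [0,0,0.7],
    [0,0,0.84],
    [0,0,0.91],
    [0,0,0.91]
  ]
}}

```text
time: 30.6
eef_pos: [533.6, -10.3, 271.2]
eef_rot: [1.0, -0.005, 0.002, 0.0]
contact_force: [0.3, -0.5, -0.2]
width: 0.3
```

```bash
python3 - <<'E'
from h import *
s=manip.sense();print(s['time'],s['eef_pos'],s['eef_rot'],s['contact_force'])
cv2.imwrite('pics/w20.png',manip.camera('wrist'));cv2.imwrite('pics/s20.png',manip.camera('side'));cv2.imwrite('pics/c20.png',manip.camera('scene'))
crop('pics/s20.png','pics/s20a.png',190,140,380,300,4)
E
```

```text
30.6 [533.644 -10.324 271.174] [ 1.    -0.005  0.002  0.   ] [ 0.337 -0.529 -0.239]
```

View pics/w20.png

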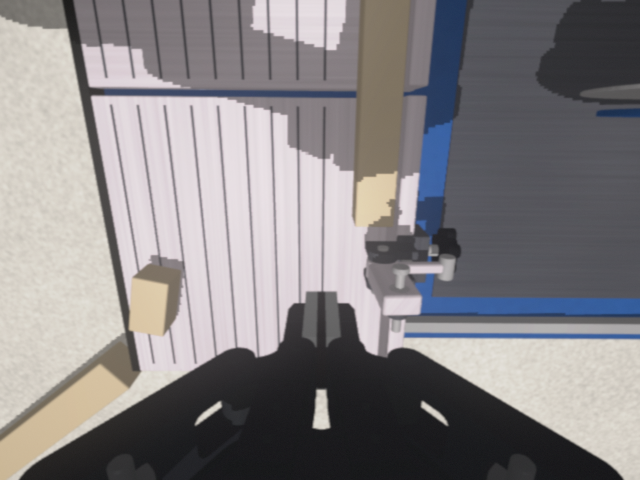

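View pics/s20a.png

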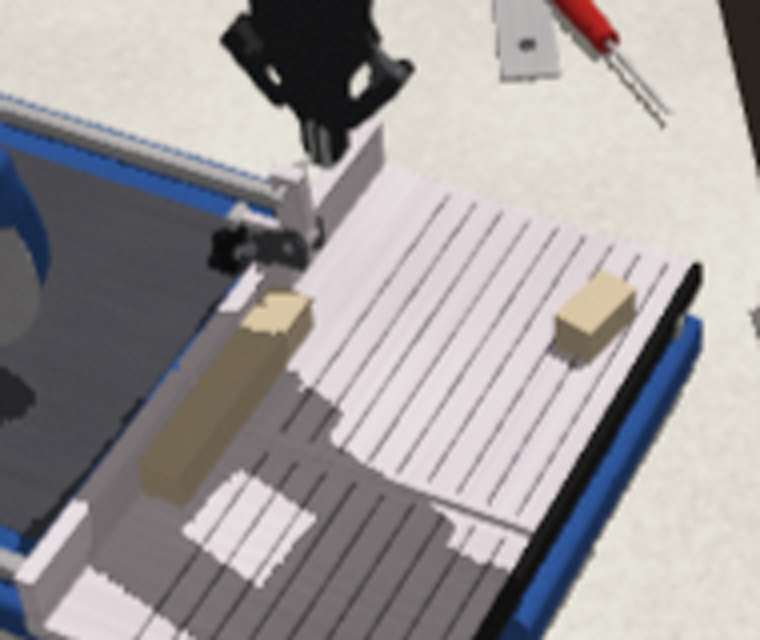

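View pics/c20.png

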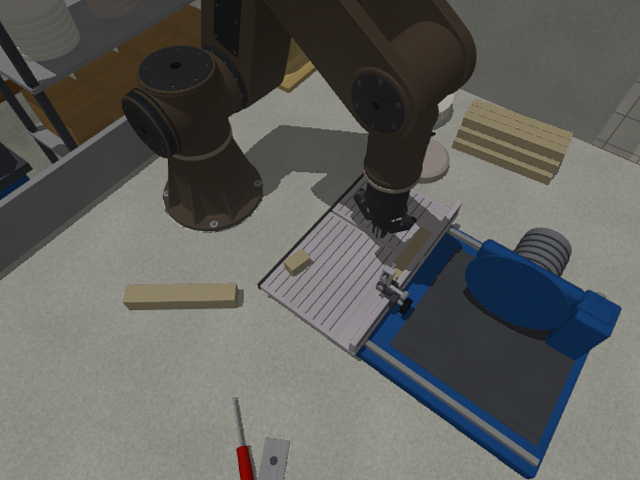

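```bash
python3 - <<'E'
from h import *
i=cv2.imread('pics/w20.png')
cv2.imwrite('pics/w20b.png',cv2.resize(i[0:240,340:450],None,fx=7,fy=2.5,interpolation=2))
E
```

```text
(no output)
```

View pics/w20b.png

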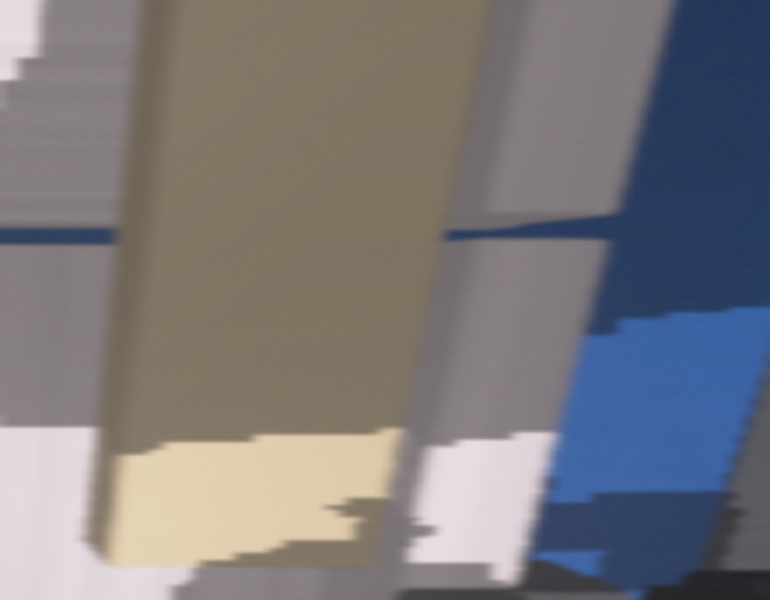

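```bash
python3 - <<'E'
from h import *
s=manip.sense();W=(s['eef_pos'],s['eef_rot'])
R_=lambda u,v,z:ray('wrist',340+u/7,v/2.5,z,*W)
for v,up,uf in [(20,484,520),(200,449,488),(400,407,434),(540,378,404)]:
    print(v,R_(up,v,112)[:2],R_(uf,v,125)[:2])
print('end',R_(240,566,112), 'slit', R_(480,226,112),R_(60,237,80))
W0=(np.array([527.804,-6.621,256.698]),np.array([1,-.001,0,.001]))
Q_=lambda u,v,z:ray('wrist',350+u/7,v/2.5,z,*W0)
print('before end',Q_(240,585,112),'slit',Q_(60,245,80))
E
```

```text
20 [595.793 140.54 ] [596.328 137.309]
200 [595.406  95.205] [596.452  94.049]
400 [594.573  38.161] [594.658  39.627]
540 [593.965  -6.746] [594.112  -3.221]
end [578.247 -15.48  112.   ] slit [599.114  88.188 112.   ] [557.681  87.17   80.   ]
before end [577.916 -13.678 112.   ] slit [557.675  87.597  80.   ]
```

```bash
python3 -c "
from h import *
s=manip.sense();print(s['time'],s['contact_force'],manip.job_done())"
```

```text
the job is handed in; nothing more can be done
30.75 [ 0.67  -0.485  0.162] None
```

The stop was swung down, the prop gauged against the screw, and the stop swung fully up again. I handed the job in at 30.75 s. There were force spikes along the way, one of which may count against the limits (below).

**What I did**
- Swung the flip stop down until it met its lower end stop.
- Pushed the prop flat to the fence with closed fingers and slid it in steps of 0.25 to 0.4 mm. The push force rose from about 5 N while sliding to a peak of 8.2 N and the motion stopped. That puts the force on the screw itself below 10 N.
- Backed off, then lifted the lever and pushed the stop to its upper end stop, with about 16 N on the lever there.

**Last checks**
- The prop lies flush along the fence, within about 0.5 mm in most readings and 1 mm at one point. The view before the stop was raised gave a similar fit.
- The prop's end measured about 0.7 mm from where it was gauged, after correcting against the tray slit. The uncorrected reading differed by 1.8 mm. I put this down to reading error, but I can't rule out a small shift.
- The last pictures show the stop up with nothing touching the robot. The offcut, screwdriver and mould were not touched and look in place; I didn't measure them.

**What went badly**
- During the downswing the fingers wedged briefly between the stop's arm and its lever, with about 94 N vertical (99 N in total) at the wrist. That is under the 120 N wrist limit. It is over the 40 N limit if the contact counts as the gripper's body rather than the fingers.
- While raising the lever, two pushes jammed at about 41 N and 51 N in total, on the fingers near the tips. I then turned the gripper a quarter turn, and the lift went through with small forces.
- With the tool tilted, one wrist joint came to 0.096 rad, just inside its 0.09 rad limit.

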